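# Tap the bearing cups into the stage carriage and run it under the microscope

## Robot

A 6-joint arm with a two-finger parallel gripper is mounted at the origin on the work surface. World frame = base frame: x ahead of the robot, y to its left, z up, the work surface at z = 0. Lengths are in m, angles in rad, forces in N, time in s.
With the tool pointing down it reaches from about 0.25 to 0.775 m from the base axis. Payload 4 kg.
Tool frame: the origin (TCP) lies between the finger pads; the fingertips stand r.tip_extent ahead of it and the grasp point (between the pads) is the TCP (r.tip_extent is the distance from the TCP to the fingertips, in m); z points along the fingers, y is the line along which they close (so a half turn about z gives the same grasp; the last joint's range is limited). The gripper opens to 85 mm and grips with 20 to 120 N. Pads are 22 mm wide; open, the fingers measure 114 mm over their backs; the gripper's body (76 mm by 85 mm) begins 54 mm behind the grasp point. The pads swing forward as they close: fully open they stand 13 mm farther back than shut.
Start: joints at [1.126, 0.087, 1.371, -0, 1.684, -0.103], TCP at [0.184, 0.518, 0.25] pointing down, gripper open.
Joint ranges: [-3.1, 3.1], [-0.76, 2.03], [0.27, 2.55], [-1.08, 4.22], [0.17, 2.65], [-2.57, 2.57]. Speed limits (rad/s): [2.79, 2.79, 3.14, 3.14, 3.14, 3.14].

## Interface

Orientations are given as a unit quaternion [x, y, z, w].
In Python, from bench import r gives the robot as it stands.
- The arm moves only by the shell command python3 jog.py FILE, which reads ROWS from the file FILE. ROWS is a JSON list of rows, 1 to 12 of them, each of 5 numbers: the finger opening in m, then dx, dy, dz in m, then a turn about the tool's z in rad; each row is the pose to reach, as a shift and turn from the pose commanded when the command began, along the tool's axes at that moment; what a row does not reach only later rows make up. A row lasts 1/12 s, in which the tool goes at most 0.0417 m and 0.125 rad, less where a joint would pass 70% of its speed; a pose out of reach is approached as far as the arm can. The fingers move at their own pace and stop on an object; the grip force is fixed at half the most. Time passes only in rows, so rows that do not move let the fingers close. It prints the time, the measured TCP pose, the force, the opening and the grip force at its end. Input that does not fit is refused with a message, and nothing moves.
- r.sense(): the state, without advancing time (a new reading comes with each control period).
- r.grab_frame(name): name is "scene" or "top" or "wrist"; returns a dict with "img" (420x560x3 uint8, blue, green, red), "vertical_fov" (degrees; the focal length in pixels is half the picture's height over the tangent of half this angle, whatever the lens; pixels are square), "cx", "cy" (the principal point, pixels), "extrinsics" (4x4, takes a point from world to camera coordinates). Camera axes: x right, y down, z forward; pixel columns grow to the right and rows downward; lengths in m; the calibration is good to about 2 mm. The wrist camera is an equidistant fisheye: a pixel r from the principal point sees the ray r / f radians off the axis. A picture is of the moment at which its call begins. There is no depth.
- r.job_done(): hands the job in; it is judged then, once.
The state is a dict: "time": time; "joint_pos": joint angles; "qd": joint speeds; "effort": joint torques, N m; "tool_pos": TCP position; "eef_rot": TCP orientation; "contact_force": force on the tool from outside, world axes, zero at the start; "wrist_torque": the same for the moment, N m; "gripper_width": finger opening in m; "grasp_force": force on a finger pad.
Only numpy, scipy, OpenCV 4.12 (cv2) and the standard library are available. Lean on these libraries where they do the work, as an engineer would, in place of code of your own. Each camera call takes 0.05 s, during which the arm holds its last target. There are 200 camera calls.

## Task

Pull the aluminium carriage by its black knob clear of the microscope, up against its loading stop, and there set each bearing cup lying on the bench into a bore of its own and tap it fully home with the drift, a little at a time on alternate sides of the rim so that it goes in square and never cocks, pressing only on the rim, not on the bearing in the middle, and not pushing it in with the fingers. Put the drift back upright in its wooden holder, and slide the carriage under the microscope up against its inspection stop with all the cups still fully home. Leave the other things on the bench where they are.

Things in the scene. Friction and masses are not known exactly. Their poses are not given: they have to be found in the camera images.
- cup0: flanged steel bearing cup, 30 mm tall, standing flange up. Origin: centre of the underside, z up. Skirt 50 mm across, 22 mm long, its foot tapering to 44 mm over the lowest 6 mm; flange 64 mm across, 22 to 30 mm above the origin. Its flat top rim reaches 20 to 32 mm from the axis; inside it, 7 mm lower, lies the sealed bearing (black and brass), not to be pressed. About 110 g
- cup1: another cup just like cup0; origin and axes as there. Two or three cups are present in all, and any cup fits any bore
- cup2: another cup just like cup0; origin and axes as there. Two or three cups are present in all, and any cup fits any bore
- bore0 (a point): centre of the mouth of a round bore in the carriage, in the plane of its flat top, 48 mm above the bench. z up, +y along the rail to the inspection stop. 55 mm wide, right through. Bore nearest the knob, 80 mm from bore1. Fully home, a cup's flange lies on the carriage top, its underside 22 mm below the mouth; any bore will do
- bore1 (a point): the middle bore, as bore0. In each bore four brass spring balls, 7 mm below the mouth at 45, 135, 225, 315 degrees from x, stand in to a 46 mm circle and yield: a cup set in by hand stops on them, underside about 8 mm below the mouth, and must be pressed from there (4 to 15 N on the rim). Pressed on one side it goes down there and tilts, and stays so
- bore2 (a point): the bore farthest from the knob, 80 mm from bore1; as bore0 and bore1
- carriage (a joint): position in m of the carriage (aluminium block 260 mm long, 92 mm wide, 34 mm thick, top 48 mm above the bench) along its rail: 0 = against the loading stop, 0.24 = against the inspection stop under the microscope; dry friction 5 N, so it stays where it is left
- knob (a point): the carriage's upright black knob, 24 mm in diameter, on its end towards the loading stop, 150 mm from bore1; this point is on its axis, 78 mm above the bench, at the height to grip; it reaches from 60 to 96 mm above the bench. x, y, z axes as the rail's
- rail: fixed rail base, 100 mm wide, 620 mm long along its y axis, end stops 34 mm high. Origin on the bench at mid rail, +y towards the inspection stop and the microscope that stands on it: column 375 mm along +y; arm 300 to 360 mm up, reaching back over the rail; objective tip 195 mm up, over the rail 120 mm along +y, head and tube above it to 530 mm
- drift: the drift (a hand punch), 130 mm long, 150 g: brass shank 20 mm in diameter for the first 60 mm from its flat striking end, then a square white handle 26 x 26 mm, 70 mm long. Origin: centre of the striking end; z along the tool towards the handle; x and y square to the handle's faces. Starts upright in the holder, striking end down, origin 10 mm above the bench
- holder: fixed wooden block 74 x 74 mm, 45 mm high, that holds the drift. Origin: centre of its underside
- socket (a point): centre of the mouth of the holder's round hole, 45 mm above the bench; the hole is 26 mm wide and 35 mm deep
- jar: bystander: white lidded grease jar, 52 mm wide, 62 mm high, among the cups; origin at its underside
- eyepiece: bystander: black eyepiece, 44 mm wide, 60 mm high, behind the rail; origin at its underside
- beaker: bystander: glass beaker, 72 mm wide, 95 mm high, behind the rail; origin at its underside
- washbottle: bystander: white wash bottle, 68 mm wide, 160 mm high, to the robot's left; origin at its underside
- slidebox: bystander: flat grey slide box 100 x 190 x 35 mm, to the robot's right; origin at its underside

How it is judged:
On the way, in this order (a step that is already met when the one before it is completed fails the run):
1. the carriage is against its loading stop (within 6 mm) (value of joint carriage below 0.006 m), for 0.2 s.
2. with the carriage still at the loading stop (within 30 mm), every cup is fully home and square in a bore (value of joint carriage below 0.03 m and ((z of cup0 in the frame of bore0 below -0.0203 m and horizontal distance between cup0 and bore0 below 0.004 m) or (z of cup0 in the frame of bore1 below -0.0203 m and horizontal distance between cup0 and bore1 below 0.004 m) or (z of cup0 in the frame of bore2 below -0.0203 m and horizontal distance between cup0 and bore2 below 0.004 m)) and angle between each of cup0, cup1, cup2's own z axis and vertical below 0.04 rad and ((z of cup1 in the frame of bore0 below -0.0203 m and horizontal distance between cup1 and bore0 below 0.004 m) or (z of cup1 in the frame of bore1 below -0.0203 m and horizontal distance between cup1 and bore1 below 0.004 m) or (z of cup1 in the frame of bore2 below -0.0203 m and horizontal distance between cup1 and bore2 below 0.004 m)) and ((z of cup2 in the frame of bore0 below -0.0203 m and horizontal distance between cup2 and bore0 below 0.004 m) or (z of cup2 in the frame of bore1 below -0.0203 m and horizontal distance between cup2 and bore1 below 0.004 m) or (z of cup2 in the frame of bore2 below -0.0203 m and horizontal distance between cup2 and bore2 below 0.004 m))), for 0.3 s.
At the end, for the whole second after the job is handed in: The carriage is at the inspection stop (within 8 mm); every cup is in a bore, its flange down on the carriage within 1.7 mm, within 4 mm of the bore's axis and square within 0.04 rad; the drift stands striking end down in the holder's hole, within 7 mm of its floor and 0.15 rad of upright, at rest (value of joint carriage above 0.232 m and ((z of cup0 in the frame of bore0 below -0.0203 m and horizontal distance between cup0 and bore0 below 0.004 m) or (z of cup0 in the frame of bore1 below -0.0203 m and horizontal distance between cup0 and bore1 below 0.004 m) or (z of cup0 in the frame of bore2 below -0.0203 m and horizontal distance between cup0 and bore2 below 0.004 m)) and angle between each of cup0, cup1, cup2's own z axis and vertical below 0.04 rad and ((z of cup1 in the frame of bore0 below -0.0203 m and horizontal distance between cup1 and bore0 below 0.004 m) or (z of cup1 in the frame of bore1 below -0.0203 m and horizontal distance between cup1 and bore1 below 0.004 m) or (z of cup1 in the frame of bore2 below -0.0203 m and horizontal distance between cup1 and bore2 below 0.004 m)) and ((z of cup2 in the frame of bore0 below -0.0203 m and horizontal distance between cup2 and bore0 below 0.004 m) or (z of cup2 in the frame of bore1 below -0.0203 m and horizontal distance between cup2 and bore1 below 0.004 m) or (z of cup2 in the frame of bore2 below -0.0203 m and horizontal distance between cup2 and bore2 below 0.004 m)) and horizontal distance between drift and socket below 0.008 m and z of drift in the frame of socket below -0.028 m and angle between drift's own z axis and vertical below 0.15 rad and linear speed of drift below 0.02 m/s); the robot touches nothing.
It fails at once if a cup cocks in its bore: tilted more than 0.17 rad when its underside is more than 10 mm below the mouth (((distance between cup0 and bore0 below 0.027 m and z of cup0 in the frame of bore0 below -0.01 m and angle between cup0's own z axis and vertical above 0.17 rad) or (distance between cup0 and bore1 below 0.027 m and z of cup0 in the frame of bore1 below -0.01 m and angle between cup0's own z axis and vertical above 0.17 rad) or (distance between cup0 and bore2 below 0.027 m and z of cup0 in the frame of bore2 below -0.01 m and angle between cup0's own z axis and vertical above 0.17 rad)) or ((distance between cup1 and bore0 below 0.027 m and z of cup1 in the frame of bore0 below -0.01 m and angle between cup1's own z axis and vertical above 0.17 rad) or (distance between cup1 and bore1 below 0.027 m and z of cup1 in the frame of bore1 below -0.01 m and angle between cup1's own z axis and vertical above 0.17 rad) or (distance between cup1 and bore2 below 0.027 m and z of cup1 in the frame of bore2 below -0.01 m and angle between cup1's own z axis and vertical above 0.17 rad)) or ((distance between cup2 and bore0 below 0.027 m and z of cup2 in the frame of bore0 below -0.01 m and angle between cup2's own z axis and vertical above 0.17 rad) or (distance between cup2 and bore1 below 0.027 m and z of cup2 in the frame of bore1 below -0.01 m and angle between cup2's own z axis and vertical above 0.17 rad) or (distance between cup2 and bore2 below 0.027 m and z of cup2 in the frame of bore2 below -0.01 m and angle between cup2's own z axis and vertical above 0.17 rad))).
It fails at once if a cup is pushed in with the fingers: they bear on it with more than 6 N when its underside is more than 13 mm below the mouth (((distance between cup0 and bore0 below 0.027 m and z of cup0 in the frame of bore0 below -0.013 m and contact force between the fingers and cup0 above 6 N) or (distance between cup0 and bore1 below 0.027 m and z of cup0 in the frame of bore1 below -0.013 m and contact force between the fingers and cup0 above 6 N) or (distance between cup0 and bore2 below 0.027 m and z of cup0 in the frame of bore2 below -0.013 m and contact force between the fingers and cup0 above 6 N)) or ((distance between cup1 and bore0 below 0.027 m and z of cup1 in the frame of bore0 below -0.013 m and contact force between the fingers and cup1 above 6 N) or (distance between cup1 and bore1 below 0.027 m and z of cup1 in the frame of bore1 below -0.013 m and contact force between the fingers and cup1 above 6 N) or (distance between cup1 and bore2 below 0.027 m and z of cup1 in the frame of bore2 below -0.013 m and contact force between the fingers and cup1 above 6 N)) or ((distance between cup2 and bore0 below 0.027 m and z of cup2 in the frame of bore0 below -0.013 m and contact force between the fingers and cup2 above 6 N) or (distance between cup2 and bore1 below 0.027 m and z of cup2 in the frame of bore1 below -0.013 m and contact force between the fingers and cup2 above 6 N) or (distance between cup2 and bore2 below 0.027 m and z of cup2 in the frame of bore2 below -0.013 m and contact force between the fingers and cup2 above 6 N))).
It fails at once if the drift presses on the bearing in the middle of a cup (contact force between drift and cup0_c0 above 2 N or contact force between drift and cup1_c0 above 2 N or contact force between drift and cup2_c0 above 2 N).
It fails at once if a bystander (jar, eyepiece, beaker, wash bottle, slide box) is moved more than 30 mm or tipped over (distance of any of jar, eyepiece, beaker, washbottle, slidebox from where it was at the start of the episode above 0.03 m or angle between any of jar, eyepiece, beaker, washbottle, slidebox's own z axis and vertical above 0.5 rad).
Of cup0, cup1, cup2 only 2 to 3 are there at a start; the rules pass over those that are not, and their reading is None.
At some moment in a run one of cup0, cup1, cup2 may be knocked a few centimetres aside while the robot is not near it.
It also fails if it takes over 210 s, if anything falls off the work surface, if the arm or the gripper's body presses on something with over 40 N, if the wrist force passes 120 N, or if a joint passes its speed limit or range.

## Working session

There is one attempt and no reset: what is moved stays moved. The work goes in short steps, Python scripts to look and compute and a shell command to move; the robot and the scene stay as the last step left them, time stands still between calls to the robot, and variables do not carry over. Pictures are saved under pics/ and viewed, at most 14 in all, crops included, and the job is handed in when it is done.

```bash
ls; mkdir -p pics; python3 - <<'E'
from bench import r
import cv2
s=r.sense();print(s['tool_pos'],s['eef_rot'],r.tip_extent,s['time'])
for n in('scene','top'):
    f=r.grab_frame(n);cv2.imwrite(f'pics/{n}0.png',f['img']);print(n,f['vertical_fov'],f['cx'],f['cy'],f['extrinsics'])
E
```

```text
bench.py
jog.py
pics
[0.18414685 0.5177762  0.24910582] [ 1.70057770e-01  9.85433460e-01 -1.07691571e-03 -3.03180574e-04] 0.019 0.0
scene 42.991212706519995 274.09263337063425 214.4801448557124 [[ 0.72128201  0.69255082  0.01120835 -0.40424332]
 [ 0.56017805 -0.57374747 -0.59750681 -0.29912408]
 [-0.40737307  0.43724959 -0.8017855   1.7233397 ]
 [ 0.          0.          0.          1.        ]]
top 46.262234370324435 284.6802384084564 205.62451118150526 [[ 6.12338959e-03 -9.99981240e-01  1.52464333e-04 -4.72452850e-02]
 [-9.87142423e-01 -6.06912430e-03 -1.59727900e-01  5.99606427e-01]
 [ 1.59725829e-01  8.27572147e-04 -9.87161068e-01  1.64018893e+00]
 [ 0.00000000e+00  0.00000000e+00  0.00000000e+00  1.00000000e+00]]
```
View pics/scene0.png

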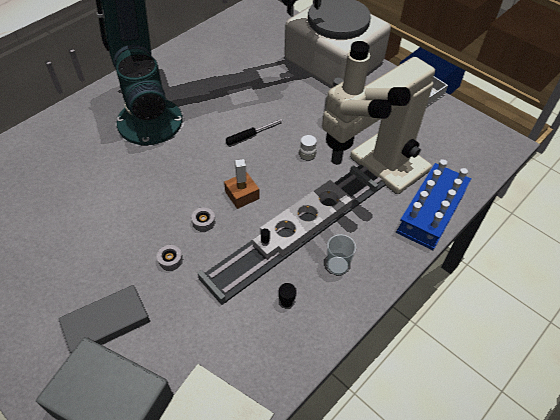

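View pics/top0.png

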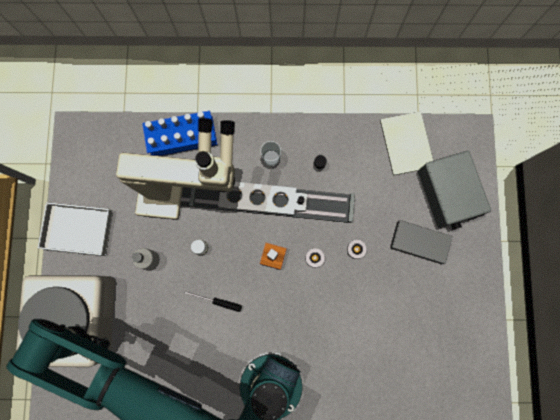

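Scene picture: two cups at (203,218) and (169,257), holder and drift at (241,185), knob at (265,236), bores at (285,228) and (308,212). Top picture: cups at (316,258) and (357,249), holder at (272,256), knob at (301,201), bores at (281,200), (258,198) and (234,196). I see no third cup, though the arm hides part of the top view.

```bash
cat > h.py <<'E'
import numpy as np,cv2
from bench import r
from scipy.spatial.transform import Rotation as R
from scipy.optimize import least_squares
def foc(f): return 210/np.tan(np.radians(f['vertical_fov'])/2)
def ray(f,u,v,fish=False):
    F=foc(f);d=np.array([(u-f['cx'])/F,(v-f['cy'])/F,1.])
    if fish:
        t=np.hypot(d[0],d[1]);d=np.array([d[0]/t*np.sin(t),d[1]/t*np.sin(t),np.cos(t)]) if t>1e-9 else np.array([0,0,1.])
    E=f['extrinsics'];A=E[:3,:3];return -A.T@E[:3,3],A.T@(d/np.linalg.norm(d))
def plane(f,u,v,z,fish=False):
    o,d=ray(f,u,v,fish);return o+d*(z-o[2])/d[2]
def tri(*rays):
    M=sum(np.eye(3)-np.outer(d,d) for o,d in rays);b=sum((np.eye(3)-np.outer(d,d))@o for o,d in rays)
    return np.linalg.solve(M,b)
def proj(f,P,fish=False):
    E=f['extrinsics'];p=E[:3,:3]@np.asarray(P)+E[:3,3];F=foc(f)
    if fish:
        q=np.hypot(p[0],p[1]);t=np.arctan2(q,p[2]);return f['cx']+F*t*p[0]/q,f['cy']+F*t*p[1]/q
    return f['cx']+F*p[0]/p[2],f['cy']+F*p[1]/p[2]
def go(P,yaw=None):
    """shift in tool axes (and turn) from the present pose to world P, tool-y direction yaw"""
    s=r.sense();A=R.from_quat(s['eef_rot']).as_matrix();d=A.T@(np.array(P)-s['tool_pos'])
    t=0
    if yaw is not None:
        v=A.T@np.array([np.cos(yaw),np.sin(yaw),0]);t=np.arctan2(-v[0],v[1]);t=(t+np.pi/2)%np.pi-np.pi/2
    print('go',np.round(d,4),'turn',round(t,3),'j6',round(s['joint_pos'][5],2))
np.set_printoptions(precision=4,suppress=True)
E
python3 - <<'E'
from h import *
S=r.grab_frame('scene');T=r.grab_frame('top')
for n,a,b in [('cupA',(203,215),(316,258)),('cupB',(169,254),(357,249)),('knob',(265,232),(301,200)),('bore0',(285,228),(281,200)),('bore1',(308,212),(258,198)),('drifttop',(240,162),(271,256))]:
    print(n,tri(ray(S,*a),ray(T,*b)))
w=r.grab_frame('wrist');print(w['vertical_fov'],w['extrinsics'],w['cx'],w['cy']);cv2.imwrite('pics/w0.png',w['img'])
s=r.sense();print(R.from_quat(s['eef_rot']).as_matrix())
cv2.imwrite('pics/s1.png',cv2.resize(S['img'][140:320,140:400],None,fx=3,fy=3,interpolation=2))
E
```

```text
cupA [ 0.425  -0.1472  0.0357]
cupB [ 0.4553 -0.2895  0.0317]
knob [ 0.6143 -0.0957  0.0917]
bore0 [ 0.6218 -0.028   0.0481]
bore1 [0.6295 0.0526 0.0489]
drifttop [0.4242 0.0018 0.1327]
65.70646984690485 [[ 0.3353  0.9421 -0.0032 -0.549 ]
 [ 0.9077 -0.3221  0.2688 -0.0342]
 [ 0.2523 -0.093  -0.9632  0.379 ]
 [ 0.      0.      0.      1.    ]] 286.42261700649044 206.8257722218103
[[-0.9422  0.3351 -0.0004]
 [ 0.3351  0.9422 -0.0009]
 [ 0.0001 -0.001  -1.    ]]
```

View pics/w0.png

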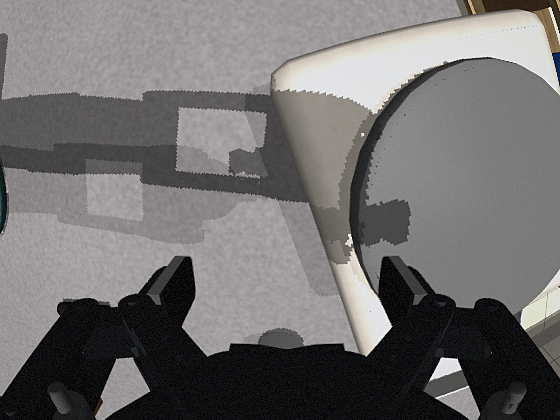

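```bash
python3 - <<'E'
from h import *
go([0.33,0.10,0.27]);go([0.33,-0.12,0.27],np.radians(84.3))
E
```

```text
go [-0.2774 -0.345  -0.0199] turn 0 j6 -0.1
go [-0.3511 -0.5523 -0.0197] turn -0.242 j6 -0.1
```

```bash
T='';echo '[[0.085,-0.277,-0.345,-0.02,0],[0.085,-0.277,-0.345,-0.02,0],[0.085,-0.277,-0.345,-0.02,0],[0.085,-0.277,-0.345,-0.02,0],[0.085,-0.277,-0.345,-0.02,0],[0.085,-0.277,-0.345,-0.02,0],[0.085,-0.277,-0.345,-0.02,0],[0.085,-0.277,-0.345,-0.02,0],[0.085,-0.277,-0.345,-0.02,0],[0.085,-0.351,-0.552,-0.02,-0.242],[0.085,-0.351,-0.552,-0.02,-0.242],[0.085,-0.351,-0.552,-0.02,-0.242]]' > rows.txt && python3 jog.py rows.txt; python3 -c "
from h import *
go([0.33,-0.12,0.27],np.radians(84.3))"
```

```text
time: 1.25
tool_pos: [0.3162, 0.0616, 0.2685]
eef_rot: [0.048, 0.999, 0.0, 0.001]
contact_force: [0.8, -0.4, -0.6]
gripper_width: 0.0846
grasp_force: 0.0
go [-0.0311 -0.1795 -0.0016] turn 0.004 j6 -1.46
```

```bash
echo '[[0.085,-0.031,-0.18,-0.002,0],[0.085,-0.031,-0.18,-0.002,0],[0.085,-0.031,-0.18,-0.002,0],[0.085,-0.031,-0.18,-0.002,0],[0.085,-0.031,-0.18,-0.002,0],[0.085,-0.031,-0.18,-0.002,0]]' > rows.txt && python3 jog.py rows.txt; python3 - <<'E'
from h import *
w=r.grab_frame('wrist');cv2.imwrite('pics/w1.png',cv2.resize(w['img'],(800,600),interpolation=2))
s=r.sense();print(s['tool_pos'],s['contact_force'])
np.save('w1.npy',w['extrinsics'])
E
```

```text
time: 1.75
tool_pos: [0.3287, -0.1229, 0.27]
eef_rot: [0.054, 0.999, -0.0, -0.001]
contact_force: [0.2, 0.8, -0.7]
gripper_width: 0.0849
grasp_force: 0.0
[ 0.3287 -0.1209  0.2701] [0.4945 0.0912 0.1537]
```

View pics/w1.png

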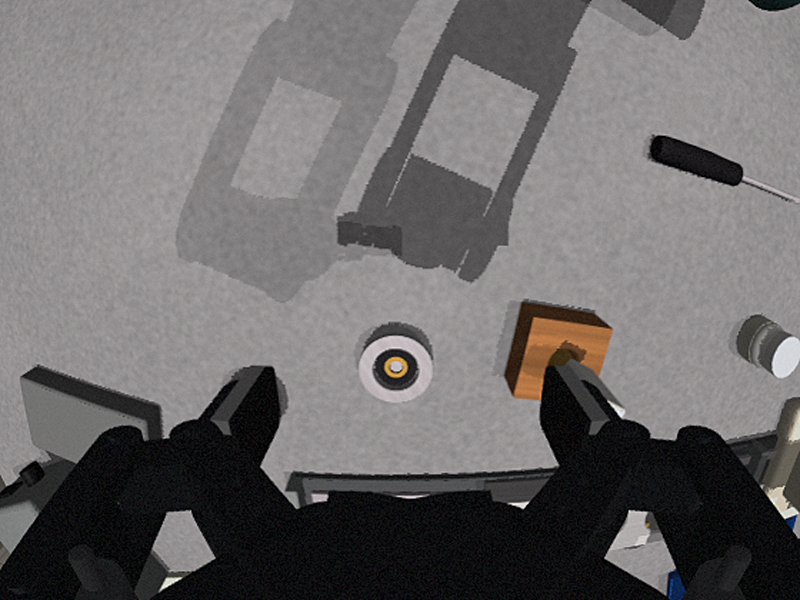

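The wrist view shows cupA's rim centred at (396,367) in the 800x600 enlargement, and the holder's hole and drift near (570,357). The view's "down" is world +x.

```bash
python3 - <<'E'
from h import *
w=r.grab_frame('wrist');print(plane(w,396*.7,367*.7,.03,True))
go([0.545,-0.097,0.25],np.radians(84.3))
E
```

```text
[ 0.4226 -0.1422  0.03  ]
go [-0.2127  0.0449  0.0201] turn -0.004 j6 -1.98
```

```bash
echo '[[0.085,-0.217,0,0.02,0],[0.085,-0.217,0,0.02,0],[0.085,-0.217,0,0.02,0],[0.085,-0.217,0,0.02,0],[0.085,-0.217,0,0.02,0],[0.085,-0.217,0,0.02,0],[0.085,-0.217,0,0.02,0]]' > rows.txt && python3 jog.py rows.txt; python3 - <<'E'
from h import *
w=r.grab_frame('wrist');cv2.imwrite('pics/w2.png',cv2.resize(w['img'],(800,600),interpolation=2))
for p in([0.425,-.147,.03],[.4553,-.2895,.03],[.614,-.0957,.096],[.6218,-.028,.048],[.424,.002,.045]):print(np.array(proj(w,p,True))/.7)
go([.614,-.0957,.078],np.radians(84.3))
E
```

```text
time: 2.43
tool_pos: [0.5468, -0.1392, 0.2479]
eef_rot: [0.048, 0.999, 0.001, -0.002]
contact_force: [-0.7, -0.2, -0.6]
gripper_width: 0.0851
grasp_force: 0.0
[381.7284 100.8012]
[204.1398 168.6941]
[484.4859 376.8042]
[560.5877 349.4819]
[586.3874  86.4216]
go [-0.0646  0.0501  0.1711] turn 0.002 j6 -1.82
```

View pics/w2.png

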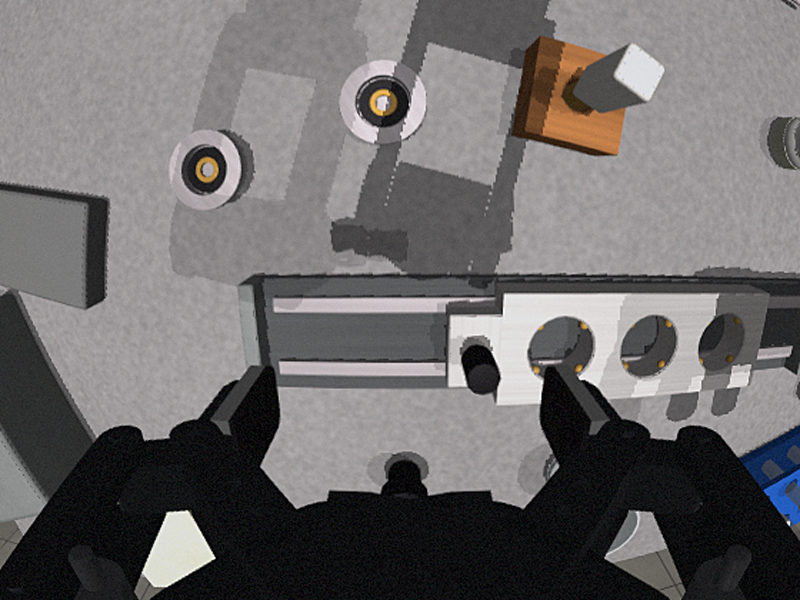

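The view shows the knob top at (483,377) and bores at (560,348), (649,346) and (722,342). CupA's rim is at (383,101), cupB's at (206,169), and the loading stop face is near x=265. The knob agrees with my estimate, so I'll grip it.

```bash
echo '[[0.085,-0.065,0.05,0.02,0],[0.085,-0.065,0.05,0.05,0],[0.085,-0.065,0.05,0.09,0],[0.085,-0.065,0.05,0.12,0],[0.085,-0.065,0.05,0.15,0],[0.085,-0.065,0.05,0.171,0],[0.085,-0.065,0.05,0.171,0],[0.02,-0.065,0.05,0.171,0],[0.02,-0.065,0.05,0.171,0],[0.02,-0.065,0.05,0.171,0],[0.02,-0.065,0.05,0.171,0],[0.02,-0.065,0.05,0.171,0]]' > rows.txt && python3 jog.py rows.txt; python3 - <<'E'
from h import *
w=r.grab_frame('wrist');T=r.grab_frame('top');print(proj(T,[.62,-.27,.04]),r.sense()['tool_pos'],r.sense()['grasp_force'])
a=np.radians(84.3);u=np.array([np.cos(a),np.sin(a),0]);s=r.sense()
A=R.from_quat(s['eef_rot']).as_matrix()
for d in(-.15,-.165,-.18):print(d,A.T@(u*d))
cv2.imwrite('pics/t2.png',cv2.resize(T['img'][170:230,160:370],None,fx=3.8,fy=3.8,interpolation=2))
E
```

```text
time: 3.48
tool_pos: [0.6158, -0.098, 0.0819]
eef_rot: [0.051, 0.999, 0.001, 0.002]
contact_force: [0.2, 5.3, 2.4]
gripper_width: 0.0251
grasp_force: 0.9
(np.float64(350.2124931174143), np.float64(200.6572624135145)) [ 0.6158 -0.098   0.0821] 58.69687378406525
-0.15 [-0.0003 -0.15   -0.0002]
-0.165 [-0.0003 -0.165  -0.0002]
-0.18 [-0.0003 -0.18   -0.0002]
```

View pics/t2.png

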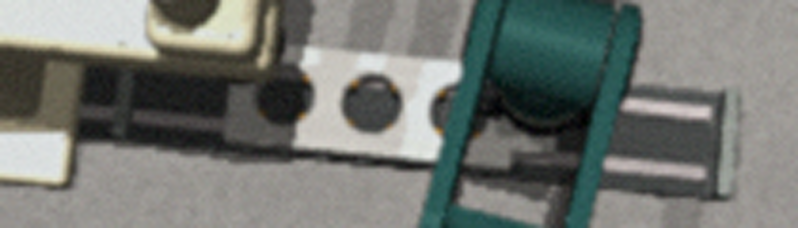

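The top crop shows the carriage held by the gripper, with the loading stop near (728,145). Pulling now.

```bash
echo '[[0.02,0,-0.03,0,0],[0.02,0,-0.06,0,0],[0.02,0,-0.09,0,0],[0.02,0,-0.115,0,0],[0.02,0,-0.135,0,0],[0.02,0,-0.14,0,0],[0.02,0,-0.145,0,0],[0.02,0,-0.15,0,0]]' > rows.txt && python3 jog.py rows.txt; echo '[[0.02,0,-0.004,0,0],[0.02,0,-0.008,0,0],[0.02,0,-0.012,0,0]]' > rows.txt && python3 jog.py rows.txt
```

```text
time: 4.25
tool_pos: [0.6017, -0.2465, 0.0821]
eef_rot: [0.05, 0.999, 0.001, 0.003]
contact_force: [3.0, 5.4, 7.0]
gripper_width: 0.0225
grasp_force: 60.0
time: 4.5
tool_pos: [0.6016, -0.2471, 0.082]
eef_rot: [0.048, 0.999, 0.011, 0.002]
contact_force: [4.0, 40.3, 13.7]
gripper_width: 0.0224
grasp_force: 65.2
```

```bash
echo '[[0.085,0,0.006,0,0],[0.085,0,0.01,0,0],[0.085,0,0.01,0,0],[0.085,0,0.01,0,0],[0.085,0,0.01,-0.03,0],[0.085,0,0.01,-0.07,0],[0.085,0.02,0.02,-0.11,0],[0.085,0.05,0.04,-0.15,0],[0.085,0.06,0.06,-0.17,0],[0.085,0.06,0.08,-0.17,0],[0.085,0.06,0.08,-0.17,0],[0.085,0.06,0.08,-0.17,0]]' > rows.txt && python3 jog.py rows.txt; python3 - <<'E'
from h import *
w=r.grab_frame('wrist');cv2.imwrite('pics/w3.png',cv2.resize(w['img'],(800,600),interpolation=2))
print(r.sense()['tool_pos'],r.sense()['contact_force'])
b1=np.array([.6158,-.098,0])+150e-3*np.array([np.cos(1.476),np.sin(1.476),0])-np.array([.0141,.149,0]);print(b1)
np.savez('w3.npz',**{k:w[k] for k in w})
E
```

```text
time: 5.5
tool_pos: [0.5465, -0.1742, 0.2504]
eef_rot: [0.05, 0.999, -0.001, 0.001]
contact_force: [-0.1, 0.2, -0.8]
gripper_width: 0.0847
grasp_force: 0.0
[ 0.5463 -0.1747  0.2489] [-0.7358 -0.309  -0.1911]
[ 0.6159 -0.0977  0.    ]
```

View pics/w3.png

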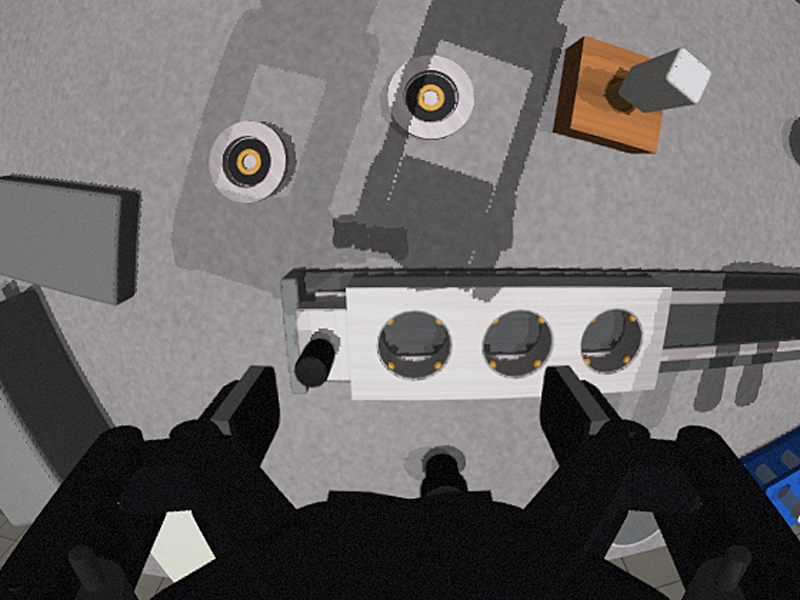

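The carriage is against the loading stop. Bores are at (414,344), (517,343) and (612,341), cupA at (431,97), cupB at (248,161), and the knob top at (318,362).

```bash
python3 - <<'E'
from h import *
w=dict(np.load('w3.npz'));S=r.grab_frame('scene');T=r.grab_frame('top')
def W(u,v,z):return plane(w,u*.7,v*.7,z,True)
for n,p,z in[('b0',(414,344),.048),('b1',(517,343),.048),('b2',(612,341),.048),('A',(431,97),.03),('B',(248,161),.03),('knobtop',(318,375),.096)]:print(n,W(*p,z))
for n,p in[('A',(316,258)),('B',(357,249))]:print('top',n,plane(T,*p,.03))
# bore contours: dark regions on the bright carriage in top
def crop(f,P,h,k,fish=False):
    u,v=proj(f,P,fish);u,v=int(u),int(v);return cv2.resize(f['img'][max(0,v-h):v+h,max(0,u-int(1.5*h)):u+int(1.5*h)],None,fx=k,fy=k,interpolation=2),(u-int(1.5*h),v-h)
c,o=crop(T,[.52,-.12,.04],60,4.4);print(o);cv2.imwrite('pics/t3.png',c)
c,o=crop(S,[.52,-.12,.04],70,3.8);print(o);cv2.imwrite('pics/s3.png',c)
E
```

```text
b0 [ 0.6067 -0.177   0.048 ]
b1 [ 0.6144 -0.0985  0.048 ]
b2 [ 0.6226 -0.0187  0.048 ]
A [ 0.4265 -0.1465  0.03  ]
B [ 0.456  -0.2883  0.03  ]
knobtop [ 0.604  -0.2414  0.096 ]
top A [ 0.4224 -0.1516  0.03  ]
top B [ 0.4539 -0.292   0.03  ]
(216, 169)
(127, 158)
```

View pics/t3.png

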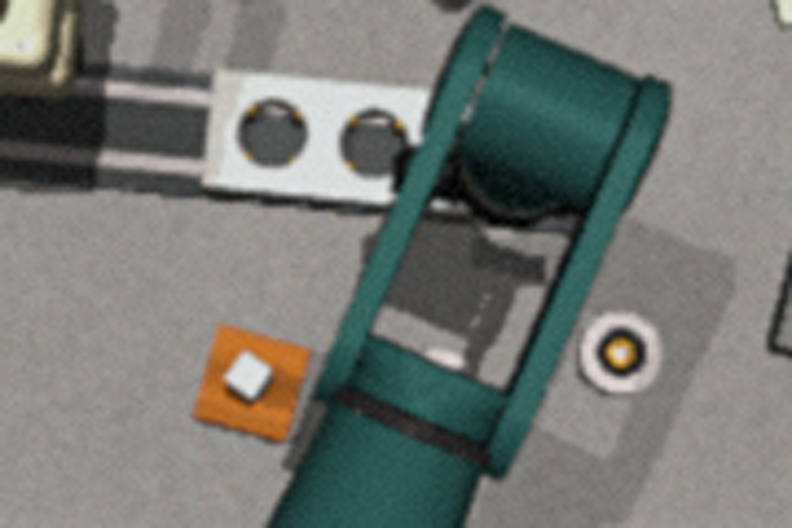

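Readings agree within 3–4 mm: bore1 is about (0.615,-0.098) and cupA about (0.425,-0.147). I'll grip the cups with the fingers closing across the rail, use bore0 and bore1, and look closely first.

```bash
python3 -c "
from h import *
go([.425,-.065,.2],-.095)"
```

```text
go [0.1317 0.097  0.0481] turn 1.563 j6 -1.88
```

```bash
echo '[[0.085,0.13,0.097,0.048,0.8],[0.085,0.13,0.097,0.048,0.8],[0.085,0.13,0.097,0.048,0.8],[0.085,0.13,0.097,0.048,0.8],[0.085,0.13,0.097,0.048,1.563],[0.085,0.13,0.097,0.048,1.563],[0.085,0.13,0.097,0.048,1.563],[0.085,0.13,0.097,0.048,1.563],[0.085,0.13,0.097,0.048,1.563],[0.085,0.13,0.097,0.048,1.563],[0.085,0.13,0.097,0.048,1.563],[0.085,0.13,0.097,0.048,1.563]]' > rows.txt && python3 jog.py rows.txt; echo '[[0.085,0,0,0,0.063],[0.085,0,0,0,0.063],[0.085,0,0,0,0.063]]' > rows.txt && python3 jog.py rows.txt; python3 - <<'E'
from h import *
w=r.grab_frame('wrist');cv2.imwrite('pics/w4.png',cv2.resize(w['img'],(800,600),interpolation=2))
print(r.sense()['tool_pos'],R.from_quat(r.sense()['eef_rot']).as_matrix())
np.savez('w4.npz',**{k:w[k] for k in w})
for p in([0.425,-.147,.03],[.4553,-.2895,.03]):print(np.array(proj(w,p,True))/.7)
E
```

```text
time: 6.65
tool_pos: [0.4269, -0.0652, 0.2]
eef_rot: [0.72, 0.693, -0.001, -0.001]
contact_force: [0.5, 0.3, 0.2]
gripper_width: 0.0848
grasp_force: 0.0
time: 6.9
tool_pos: [0.427, -0.0649, 0.2004]
eef_rot: [0.739, 0.674, -0.001, -0.001]
contact_force: [-0.0, 0.3, -0.2]
gripper_width: 0.0849
grasp_force: 0.0
[ 0.427  -0.0648  0.2005] [[ 0.0927  0.9957 -0.0018]
 [ 0.9957 -0.0927  0.0004]
 [ 0.0002 -0.0018 -1.    ]]
[418.9802 388.3546]
[468.0711 528.8984]
```

View pics/w4.png

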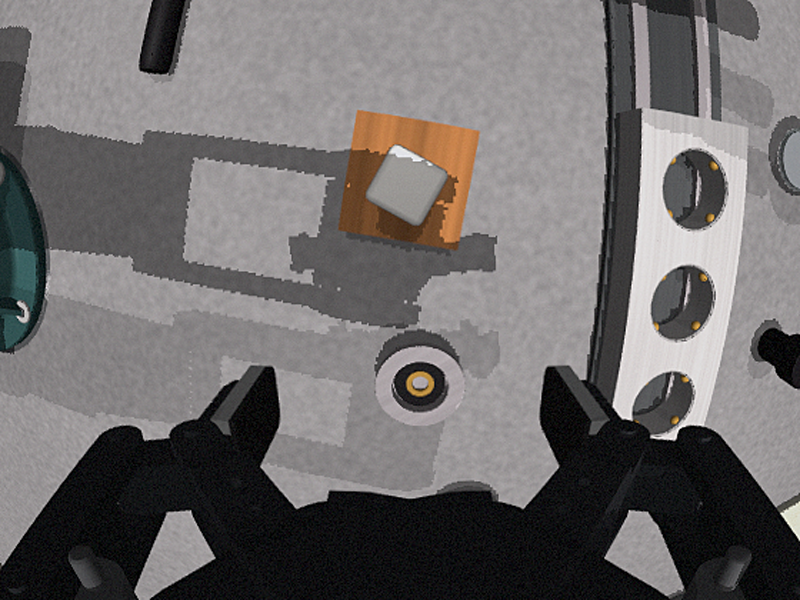

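CupA's rim is centred at (420,386). Handle top corners are (399,145), (447,178), (418,226) and (366,190); holder top corners are (357,110), (480,131), (458,248) and (339,231). Bores are at (695,189), (683,303) and (663,402).

```bash
python3 - <<'E'
from h import *
w=dict(np.load('w4.npz'));w3=dict(np.load('w3.npz'))
W=lambda p,z:plane(w,p[0]*.7,p[1]*.7,z,True)
ry=lambda f,p:ray(f,p[0]*.7,p[1]*.7,True)
print('A',W((420,386),.03),tri(ry(w,(420,386)),ry(w3,(431,97))))
for n,a,b in[('b0',(663,402),(414,344)),('b1',(683,303),(517,343)),('b2',(695,189),(612,341))]:print(n,W(a,.048),tri(ry(w,a),ry(w3,b)))
H=np.array([W(p,.14) for p in[(399,145),(447,178),(418,226),(366,190)]]);print(H.mean(0));d=H[1:]-H[:-1];print(np.linalg.norm(d,axis=1),np.degrees(np.arctan2(d[:,1],d[:,0])))
H=np.array([W(p,.045) for p in[(357,110),(480,131),(458,248),(339,231)]]);print(H.mean(0));d=H[1:]-H[:-1];print(np.linalg.norm(d,axis=1),np.degrees(np.arctan2(d[:,1],d[:,0])))
go([.425,-.1465,.029],-.095)
E
```

```text
A [ 0.4259 -0.1452  0.03  ] [ 0.426  -0.1464  0.0276]
b0 [ 0.6076 -0.1741  0.048 ] [ 0.6092 -0.1768  0.044 ]
b1 [ 0.6154 -0.0967  0.048 ] [ 0.6162 -0.0977  0.0456]
b2 [ 0.6226 -0.0174  0.048 ] [ 0.6238 -0.0176  0.0459]
[ 0.4312 -0.0029  0.14  ]
[0.0228 0.0222 0.025 ] [ -39.9324 -125.8625  139.4774]
[ 0.4311 -0.0033  0.045 ]
[0.0738 0.0723 0.0731] [ -15.0299 -105.0741  166.3515]
go [-0.0815  0.0059  0.1715] turn 0.002 j6 -0.19
```

```bash
echo '[[0.085,-0.041,0.004,0,0],[0.085,-0.081,0.007,0.01,0],[0.085,-0.081,0.007,0.05,0],[0.085,-0.081,0.007,0.09,0],[0.085,-0.081,0.007,0.13,0],[0.085,-0.081,0.007,0.16,0],[0.085,-0.081,0.007,0.171,0],[0.085,-0.081,0.007,0.171,0],[0.055,-0.081,0.007,0.171,0],[0.055,-0.081,0.007,0.171,0],[0.055,-0.081,0.007,0.171,0],[0.055,-0.081,0.007,0.171,0]]' > rows.txt && python3 jog.py rows.txt; echo '[[0.055,0,0,0,0],[0.055,0,0,-0.03,0],[0.055,0,0,-0.07,0],[0.055,0,0,-0.07,0]]' > rows.txt && python3 jog.py rows.txt; python3 - <<'E'
from h import *
w=r.grab_frame('wrist');cv2.imwrite('pics/w5.png',w['img'])
print(r.sense()['tool_pos'])
go([.615,-.0975,.12],-.095)
E
```

```text
time: 7.95
tool_pos: [0.4289, -0.1467, 0.0338]
eef_rot: [0.739, 0.673, 0.001, 0.003]
contact_force: [0.1, 0.3, 6.4]
gripper_width: 0.0616
grasp_force: 64.7
time: 8.28
tool_pos: [0.4317, -0.148, 0.1096]
eef_rot: [0.739, 0.673, 0.003, 0.008]
contact_force: [1.6, -0.5, 0.6]
gripper_width: 0.061
grasp_force: 66.1
[ 0.4306 -0.1474  0.1067]
go [ 0.0668  0.1792 -0.0112] turn 0.002 j6 -0.36
```

View pics/w5.png

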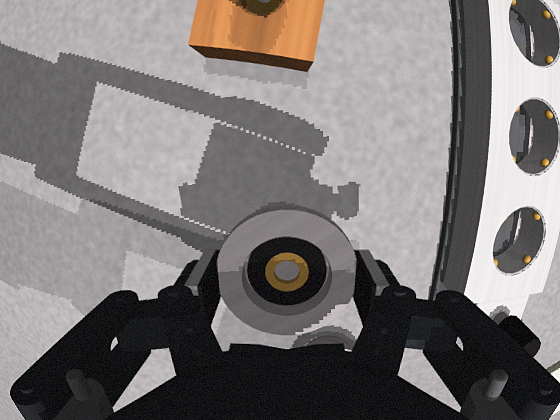

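The cup is held upright, its rim centred at about (287,271) px.

```bash
python3 - <<'E'
from h import *
w=r.grab_frame('wrist');s=r.sense()
for z in(.104,.108):print(plane(w,287.5,271,z,True)-s['tool_pos'])
print(s['tool_pos']); go([.615,-.0975,.12],-.095)
print([ (proj(w,p,True)) for p in([.615,-.0975,.048],[.608,-.1765,.048])])
E
```

```text
[0.0021 0.0037 0.0001]
[0.0022 0.0058 0.0041]
[ 0.4287 -0.1466  0.1039]
go [ 0.0661  0.181  -0.0149] turn 0.002 j6 -0.36
[(np.float64(540.2759627342741), np.float64(138.42614723639994)), (np.float64(524.1211463505373), np.float64(243.94062952605898))]
```

```bash
echo '[[0.055,0.014,0.04,-0.015,0],[0.055,0.028,0.08,-0.015,0],[0.055,0.043,0.12,-0.015,0],[0.055,0.057,0.16,-0.015,0],[0.055,0.064,0.18,-0.015,0],[0.055,0.064,0.18,-0.015,0],[0.055,0.064,0.18,-0.015,0],[0.055,0.064,0.18,-0.015,0]]' > rows.txt && python3 jog.py rows.txt; python3 -c "
from h import *
r.grab_frame('wrist')
print(r.sense()['tool_pos'],r.sense()['contact_force']);go([.614,-.0995,.09],-.095)"
```

```text
time: 9.05
tool_pos: [0.6105, -0.0985, 0.1138]
eef_rot: [0.739, 0.673, -0.001, -0.001]
contact_force: [-0.8, -0.7, -0.8]
gripper_width: 0.061
grasp_force: 66.1
[ 0.6103 -0.0988  0.1143] [ 0.098  -0.3296 -2.0785]
go [-0.0004  0.0038  0.0243] turn 0.001 j6 -0.16
```

```bash
echo '[[0.055,0,0.004,0.012,0],[0.055,0,0.004,0.024,0],[0.055,0,0.004,0.024,0],[0.055,0,0.004,0.024,0]]' > rows.txt && python3 jog.py rows.txt; echo '[[0.055,0,0,0.004,0],[0.055,0,0,0.008,0],[0.055,0,0,0.01,0],[0.055,0,0,0.01,0]]' > rows.txt && python3 jog.py rows.txt; python3 -c "
from h import *
r.grab_frame('wrist')
print(r.sense()['tool_pos'],r.sense()['contact_force'],r.sense()['wrist_torque']);go([.614,-.0995,.074],-.095)"
```

```text
time: 9.43
tool_pos: [0.614, -0.099, 0.0892]
eef_rot: [0.74, 0.673, -0.001, -0.002]
contact_force: [0.2, -0.6, -1.4]
gripper_width: 0.0613
grasp_force: 66.1
time: 9.77
tool_pos: [0.6154, -0.099, 0.0808]
eef_rot: [0.739, 0.673, -0.0, -0.0]
contact_force: [-0.0, 0.8, -0.8]
gripper_width: 0.061
grasp_force: 66.1
[ 0.6156 -0.099   0.0811] [ 0.7145 -0.1921 -1.33  ] [0.0136 0.0015 0.0001]
go [-0.0006 -0.0015  0.0071] turn 0.002 j6 -0.16
```

```bash
for i in 1 2 3; do echo '[[0.055,0,0,0.002,0],[0.055,0,0,0.003,0],[0.055,0,0,0.003,0]]' > rows.txt && python3 jog.py rows.txt | egrep 'pos|contact'; done
```

```text
tool_pos: [0.6156, -0.099, 0.0782]
contact_force: [0.1, -0.0, -1.0]
tool_pos: [0.6166, -0.099, 0.076]
contact_force: [2.0, 0.6, 0.1]
tool_pos: [0.6167, -0.0987, 0.0734]
contact_force: [1.4, 3.0, 3.6]
```

```bash
echo '[[0.085,0,0,0,0],[0.085,0,0,0,0],[0.085,0,0,0,0],[0.085,0,0,0,0],[0.085,0,0,-0.03,0],[0.085,0,0,-0.07,0],[0.085,0.03,-0.01,-0.10,0],[0.085,0.06,-0.02,-0.12,0],[0.085,0.06,-0.03,-0.12,0],[0.085,0.06,-0.03,-0.12,0],[0.085,0.06,-0.03,-0.12,0]]' > rows.txt && python3 jog.py rows.txt; python3 - <<'E'
from h import *
w=r.grab_frame('wrist');cv2.imwrite('pics/w6.png',cv2.resize(w['img'],(800,600),interpolation=2))
np.savez('w6.npz',**w)
print(r.sense()['tool_pos']);go([.455,-.22,.2],-.095)
E
```

```text
time: 11.48
tool_pos: [0.591, -0.0366, 0.1921]
eef_rot: [0.739, 0.673, -0.0, 0.0]
contact_force: [0.5, 0.6, 0.4]
gripper_width: 0.0849
grasp_force: 0.0
[ 0.591  -0.037   0.1912]
go [-0.1949 -0.1182 -0.0085] turn 0.001 j6 -0.06
```

View pics/w6.png

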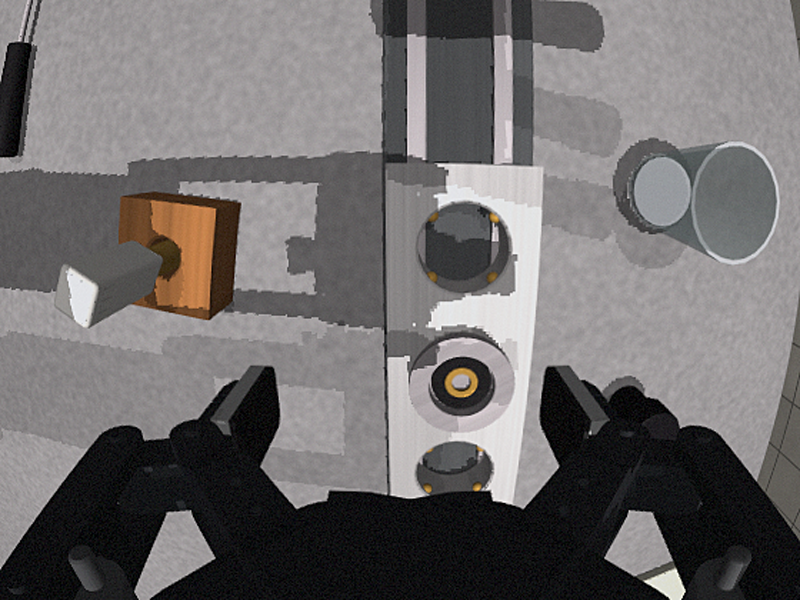

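The cup sits level in bore1, its rim centred at (462,382). For cupB I'll find the brass ring with colour code.

```bash
cat >> h.py <<'E'
def brass(w,lo=(15,90,90),hi=(32,255,255),amin=60):
    m=cv2.inRange(cv2.cvtColor(w['img'],cv2.COLOR_BGR2HSV),lo,hi)
    m=cv2.morphologyEx(m,cv2.MORPH_CLOSE,np.ones((5,5),np.uint8))
    c,_=cv2.findContours(m,cv2.RETR_EXTERNAL,cv2.CHAIN_APPROX_NONE);out=[]
    for q in c:
        if cv2.contourArea(q)>amin:
            (x,y),(a,b),t=cv2.fitEllipse(q);out.append((round(x,1),round(y,1),round(a,1),round(b,1)))
    return out
E
python3 - <<'E'
from h import *
w=dict(np.load('w6.npz'))
for b in brass(w):print(b,plane(w,b[0],b[1],.063,True))
T=r.grab_frame('top');print(brass(T,amin=5),[plane(T,*b[:2],.023) for b in brass(T,amin=5)])
E
```

```text
(322.5, 267.4, 20.0, 22.7) [ 0.6159 -0.0959  0.063 ]
(95.5, 157.3, 17.8, 28.1) [0.4271 0.0217 0.063 ]
[(356.7, 248.8, 5.8, 6.2), (7.4, 174.4, 12.4, 270.2)] [array([ 0.4551, -0.292 ,  0.023 ]), array([0.7094, 0.9338, 0.023 ])]
```

```bash
echo '[[0.085,-0.03,-0.02,-0.009,0],[0.085,-0.06,-0.04,-0.009,0],[0.085,-0.09,-0.06,-0.009,0],[0.085,-0.12,-0.08,-0.009,0],[0.085,-0.16,-0.10,-0.009,0],[0.085,-0.19,-0.118,-0.009,0],[0.085,-0.19,-0.118,-0.009,0],[0.085,-0.19,-0.118,-0.009,0]]' > rows.txt && python3 jog.py rows.txt; python3 - <<'E'
from h import *
w=r.grab_frame('wrist')
for b in brass(w):print(b,plane(w,b[0],b[1],.023,True))
s=r.sense()['tool_pos'];print(s)
E
```

```text
time: 12.25
tool_pos: [0.4548, -0.2169, 0.2]
eef_rot: [0.741, 0.671, -0.0, -0.001]
contact_force: [0.6, 0.6, -0.4]
gripper_width: 0.085
grasp_force: 0.0
(296.4, 261.2, 17.5, 19.1) [ 0.4564 -0.2903  0.023 ]
(458.4, 51.8, 18.2, 22.5) [ 0.6386 -0.0893  0.023 ]
[ 0.4556 -0.2157  0.2002]
```

```bash
echo '[[0.085,-0.037,0.004,0,0],[0.085,-0.073,0.007,0.01,0],[0.085,-0.073,0.007,0.05,0],[0.085,-0.073,0.007,0.09,0],[0.085,-0.073,0.007,0.13,0],[0.085,-0.073,0.007,0.16,0],[0.085,-0.073,0.007,0.171,0],[0.085,-0.073,0.007,0.171,0],[0.055,-0.073,0.007,0.171,0],[0.055,-0.073,0.007,0.171,0],[0.055,-0.073,0.007,0.171,0],[0.055,-0.073,0.007,0.171,0]]' > rows.txt && python3 jog.py rows.txt; echo '[[0.055,0,0,0,0],[0.055,0,0,-0.03,0],[0.055,0,0,-0.07,0],[0.055,0,0,-0.09,0],[0.055,0,0,-0.09,0],[0.055,0,0,-0.09,0]]' > rows.txt && python3 jog.py rows.txt; python3 - <<'E'
from h import *
w=r.grab_frame('wrist')
s=r.sense();print(s['tool_pos'],s['grasp_force'],s['gripper_width'])
for b in brass(w):print(b,plane(w,b[0],b[1],s['tool_pos'][2]-.011,True)-s['tool_pos'])
go([.607,-.179,.125],-.095)
E
```

```text
time: 13.3
tool_pos: [0.4587, -0.2894, 0.0339]
eef_rot: [0.739, 0.673, 0.001, 0.003]
contact_force: [0.1, 0.6, 4.8]
gripper_width: 0.0614
grasp_force: 65.4
time: 13.8
tool_pos: [0.4574, -0.2888, 0.1229]
eef_rot: [0.739, 0.673, 0.0, 0.003]
contact_force: [-0.5, -0.4, -1.3]
gripper_width: 0.0611
grasp_force: 65.8
[ 0.4563 -0.288   0.1206] 65.84598239511251 0.061455604542791975
(286.4, 274.2, 36.7, 42.1) [ 0.0002 -0.0033 -0.011 ]
go [ 0.1226  0.1399 -0.0043] turn 0.001 j6 -0.57
```

```bash
echo '[[0.055,0.025,0.028,-0.025,0],[0.055,0.05,0.056,-0.03,0],[0.055,0.075,0.084,-0.03,0],[0.055,0.1,0.112,-0.03,0],[0.055,0.126,0.141,-0.03,0],[0.055,0.126,0.141,-0.02,0],[0.055,0.126,0.141,0.01,0],[0.055,0.126,0.141,0.025,0],[0.055,0.126,0.141,0.025,0],[0.055,0.126,0.141,0.025,0]]' > rows.txt && python3 jog.py rows.txt; python3 -c "
from h import *
r.grab_frame('wrist')
print(r.sense()['tool_pos'],r.sense()['contact_force']);go([.6085,-.1755,.08],-.095)"
```

```text
time: 14.68
tool_pos: [0.6065, -0.1751, 0.0919]
eef_rot: [0.739, 0.673, -0.002, -0.003]
contact_force: [-0.3, 0.8, -1.1]
gripper_width: 0.0615
grasp_force: 65.9
[ 0.6078 -0.1757  0.0942] [-0.0067 -0.4751 -0.6238]
go [0.0002 0.0007 0.0142] turn 0.001 j6 -0.28
```

```bash
echo '[[0.055,0,0.001,0.004,0],[0.055,0,0.001,0.008,0],[0.055,0,0.001,0.012,0],[0.055,0,0.001,0.014,0],[0.055,0,0.001,0.014,0]]' > rows.txt && python3 jog.py rows.txt| egrep 'pos|contact'; for i in 1 2; do echo '[[0.055,0,0,0.002,0],[0.055,0,0,0.003,0],[0.055,0,0,0.003,0]]' > rows.txt && python3 jog.py rows.txt | egrep 'pos|contact'; done
```

```text
tool_pos: [0.6092, -0.1758, 0.0809]
contact_force: [-0.1, 0.3, -1.3]
tool_pos: [0.6094, -0.1758, 0.0782]
contact_force: [0.1, 0.7, -0.7]
tool_pos: [0.6095, -0.1757, 0.0752]
contact_force: [0.4, -0.6, -0.4]
```

```bash
echo '[[0.055,0,0,0.001,0],[0.055,0,0,0.002,0],[0.055,0,0,0.002,0]]' > rows.txt && python3 jog.py rows.txt | egrep 'pos|contact'; echo '[[0.085,0,0,0,0],[0.085,0,0,0,0],[0.085,0,0,0,0],[0.085,0,0,0,0],[0.085,0,0,-0.03,0],[0.085,0,0,-0.07,0],[0.085,0.03,0,-0.10,0],[0.085,0.07,0,-0.11,0],[0.085,0.1,0,-0.11,0],[0.085,0.12,0,-0.11,0],[0.085,0.12,0,-0.11,0],[0.085,0.12,0,-0.11,0]]' > rows.txt && python3 jog.py rows.txt; python3 - <<'E'
from h import *
w=r.grab_frame('wrist');np.savez('w7.npz',**w);cv2.imwrite('pics/w7.png',cv2.resize(w['img'],(800,600),interpolation=2))
s=r.sense();print(s['tool_pos'])
for b in brass(w):print(b,plane(w,b[0],b[1],.063,True))
E
```

```text
tool_pos: [0.6099, -0.1756, 0.0738]
contact_force: [1.1, 1.7, 1.0]
time: 16.9
tool_pos: [0.6207, -0.0554, 0.1835]
eef_rot: [0.739, 0.674, -0.0, 0.0]
contact_force: [-0.4, -0.8, -1.2]
gripper_width: 0.0853
grasp_force: 0.0
[ 0.6206 -0.0565  0.1832]
(286.8, 332.6, 16.9, 21.3) [ 0.6092 -0.1757  0.063 ]
(286.7, 255.8, 21.3, 22.9) [ 0.6163 -0.0968  0.063 ]
(80.7, 143.5, 34.8, 50.4) [0.4488 0.0172 0.063 ]
```

View pics/w7.png

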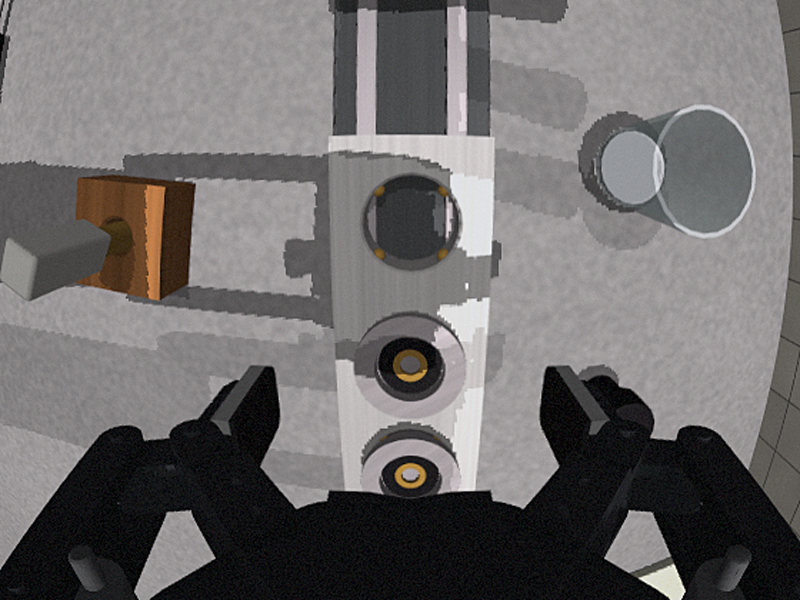

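Both cups are seated and level at about (0.6163,-0.097) and (0.609,-0.176). Next, the drift.

```bash
python3 -c "
from h import *
go([.431,-.003,.22],-.68)"
```

```text
go [ 0.0357 -0.1937 -0.0367] turn 0.587 j6 -0.09
```

```bash
echo '[[0.06,0.007,-0.035,-0.037,0.12],[0.06,0.014,-0.075,-0.037,0.24],[0.06,0.021,-0.115,-0.037,0.36],[0.06,0.028,-0.155,-0.037,0.48],[0.06,0.036,-0.194,-0.037,0.587],[0.06,0.036,-0.194,-0.037,0.587],[0.06,0.036,-0.194,-0.037,0.587],[0.06,0.036,-0.194,-0.037,0.587]]' > rows.txt && python3 jog.py rows.txt; python3 - <<'E'
from h import *
w=r.grab_frame('wrist')
s=r.sense();print(s['tool_pos'])
go([.431,-.003,.11],-.68)
cv2.imwrite('pics/w8.png',cv2.resize(w['img'][140:380,130:450],None,fx=2.5,fy=2.5,interpolation=2));np.savez('w8.npz',**w)
hs=cv2.cvtColor(w['img'],cv2.COLOR_BGR2HSV)
m=cv2.inRange(hs,(5,120,60),(16,255,255));c=max(cv2.findContours(m,0,2)[0],key=cv2.contourArea);print(cv2.approxPolyDP(c,4,True)[:,0])
print([proj(w,[.431+a*.0184*np.cos(t),-.003+.0184*np.sin(t),.14],True) for a in(1,) for t in np.radians([6,96,186,276])])
E
```

```text
time: 17.62
tool_pos: [0.4315, -0.0034, 0.2209]
eef_rot: [0.903, 0.43, 0.001, 0.001]
contact_force: [1.0, -0.4, -0.1]
gripper_width: 0.06
grasp_force: 0.0
[ 0.4321 -0.0034  0.2209]
go [-0.0004 -0.0013  0.1109] turn -0.001 j6 0.54
[[304 138]
 [235 171]
 [267 238]
 [268 191]
 [282 176]
 [301 185]
 [306 222]
 [335 210]]
[(np.float64(306.19249495632425), np.float64(203.6675876525642)), (np.float64(266.1786594009258), np.float64(203.71222307932666)), (np.float64(266.9272353456672), np.float64(240.9664673842177)), (np.float64(305.51074815931537), np.float64(240.9184524147173))]
```

View pics/w8.png

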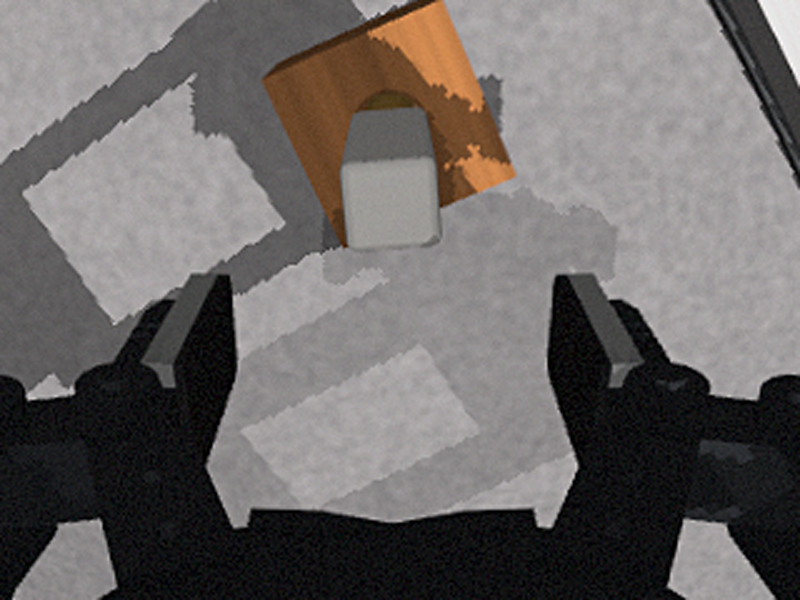

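The handle top corners in the crop are (346,160), (434,155), (440,243) and (350,248). That's within 1 mm of the prediction and nearly aligned, so I'll descend and grip.

```bash
echo '[[0.06,0,-0.001,0.03,0],[0.06,0,-0.001,0.07,0],[0.06,0,-0.001,0.1,0],[0.06,0,-0.001,0.111,0],[0.06,0,-0.001,0.111,0],[0.015,0,-0.001,0.111,0],[0.015,0,-0.001,0.111,0],[0.015,0,-0.001,0.111,0],[0.015,0,-0.001,0.111,0],[0.015,0,-0.001,0.111,0]]' > rows.txt && python3 jog.py rows.txt; python3 -c "
from h import *
r.grab_frame('wrist')
print(r.sense())"
```

```text
time: 18.5
tool_pos: [0.4322, -0.0021, 0.1121]
eef_rot: [0.903, 0.431, 0.002, 0.002]
contact_force: [0.9, -1.1, 6.5]
gripper_width: 0.0253
grasp_force: 59.5
{'time': 18.55, 'joint_pos': array([-0.1361, -0.1118,  1.8466, -0.0001,  1.4007,  0.5443]), 'qd': array([-0.0021, -0.0001,  0.0009,  0.0001, -0.0019, -0.0005]), 'effort': array([  0.0951, -21.8478, -26.1716,   0.055 ,   0.2501,  -0.0013]), 'tool_pos': array([ 0.4321, -0.0021,  0.1121]), 'eef_rot': array([0.9025, 0.4306, 0.0025, 0.0017]), 'contact_force': array([ 0.9586, -0.7145,  6.6094]), 'wrist_torque': array([-0.093 , -0.2193,  0.0284]), 'grasp_force': 59.55040097236633, 'gripper_width': 0.025566361677202134}
```

```bash
echo '[[0.015,0,0,-0.02,0],[0.015,0,0,-0.05,0],[0.015,0,0,-0.08,0],[0.015,0,0,-0.1,0],[0.015,0,0,-0.1,0],[0.015,0,0,-0.1,0]]' > rows.txt && python3 jog.py rows.txt; python3 -c "
from h import *
r.grab_frame('wrist');print(r.sense()['tool_pos'],r.sense()['contact_force'],r.sense()['grasp_force'],r.sense()['gripper_width'])
go([.617,-.097,.19])"
```

```text
time: 19.05
tool_pos: [0.4306, -0.0018, 0.2105]
eef_rot: [0.903, 0.431, 0.001, 0.001]
contact_force: [-0.7, 0.3, -1.7]
gripper_width: 0.0254
grasp_force: 60.6
[ 0.4297 -0.0017  0.2087] [-0.0966 -0.2227 -2.1825] 60.60573935508728 0.025029654590981068
go [0.0437 0.2056 0.0186] turn 0 j6 0.54
```

```bash
echo '[[0.015,0.008,0.04,0,0],[0.015,0.016,0.08,0,0],[0.015,0.024,0.12,0,0],[0.015,0.032,0.16,0,0],[0.015,0.044,0.206,0,0],[0.015,0.044,0.206,0.01,0],[0.015,0.044,0.206,0.019,0],[0.015,0.044,0.206,0.019,0],[0.015,0.044,0.206,0.019,0]]' > rows.txt && python3 jog.py rows.txt; python3 - <<'E'
from h import *
w=r.grab_frame('wrist');np.savez('w9.npz',**w);print(r.sense()['tool_pos'],r.sense()['contact_force'],r.sense()['wrist_torque'])
go([.617,-.097,.182])
cv2.imwrite('pics/w9.png',cv2.resize(w['img'][120:360,130:450],None,fx=2.5,fy=2.5,interpolation=2))
E
```

```text
time: 19.85
tool_pos: [0.6158, -0.0962, 0.1878]
eef_rot: [0.902, 0.431, -0.002, -0.002]
contact_force: [-0.8, 0.4, -1.5]
gripper_width: 0.0256
grasp_force: 60.7
[ 0.6164 -0.0963  0.1896] [-0.0967 -0.1333 -0.2853] [ 0.0228 -0.0104 -0.0381]
go [-0.0002  0.0009  0.0076] turn 0 j6 0.43
```

View pics/w9.png

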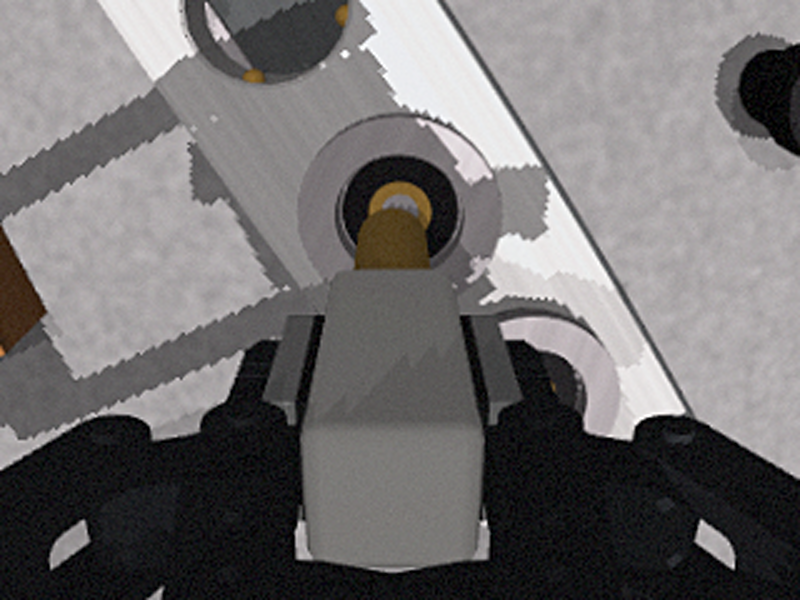

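The picture shows the drift's tip, far edge at (393,208), almost over the brass ring at (400,205) of the cup in bore1. I'll check this with the calibration.

```bash
python3 - <<'E'
from h import *
w=dict(np.load('w9.npz'));P=lambda x,y,z:plane(w,130+x/2.5,120+y/2.5,z,True)
far=P(393,208,.0876);print('far edge',far,'centre',far+.010*np.array([-.629,-.777,0])*-1*-1)
print('left/right',P(357,240,.0876),P(428,240,.0876));print('cup',P(400,205,.063),P(400,222,.07))
E
```

```text
far edge [ 0.6203 -0.0897  0.0876] centre [ 0.614  -0.0974  0.0876]
left/right [ 0.6062 -0.0906  0.0876] [ 0.6221 -0.1034  0.0876]
cup [ 0.6183 -0.0955  0.063 ] [ 0.6161 -0.0982  0.07  ]
```

```bash
echo '[[0.015,0.001,0.002,0.007,0],[0.015,0.001,0.002,0.0075,0],[0.015,0.001,0.002,0.0075,0]]' > rows.txt && python3 jog.py rows.txt; echo; echo '[[0.015,0.026,0,0,0],[0.015,0.026,0,0.006,0],[0.015,0.026,0,0.01,0],[0.015,0.026,0,0.012,0],[0.015,0.026,0,0.012,0]]' > rows.txt && python3 jog.py rows.txt | egrep 'pos|contact'; echo '[[0.015,0,0,-0.008,0],[0.015,0,0,-0.012,0],[0.015,-0.026,0,-0.012,0],[0.015,-0.052,0,-0.012,0],[0.015,-0.052,0,-0.006,0],[0.015,-0.052,0,-0.002,0],[0.015,-0.052,0,0,0],[0.015,-0.052,0,0,0]]' > rows.txt && python3 jog.py rows.txt| egrep 'pos|contact'
```

```text
time: 20.15
tool_pos: [0.6195, -0.0972, 0.1832]
eef_rot: [0.902, 0.431, 0.0, 0.0]
contact_force: [-0.6, 0.1, -1.7]
gripper_width: 0.0251
grasp_force: 60.7

tool_pos: [0.6361, -0.0776, 0.1707]
contact_force: [0.7, 0.7, -1.2]
tool_pos: [0.6039, -0.1176, 0.1706]
contact_force: [0.6, 0.0, -1.3]
```

```bash
echo '[[0.015,0,0,0.001,0],[0.015,0,0,0.002,0],[0.015,0,0,0.002,0]]' > rows.txt && python3 jog.py rows.txt| egrep 'pos|contact';echo '[[0.015,0,0,-0.008,0],[0.015,0.02,0,-0.012,0],[0.015,0.052,0,-0.012,0],[0.015,0.052,0,-0.006,0],[0.015,0.052,0,-0.002,0],[0.015,0.052,0,0,0],[0.015,0.052,0,0,0]]' > rows.txt && python3 jog.py rows.txt| egrep 'pos|contact'
```

```text
tool_pos: [0.6043, -0.1176, 0.1698]
contact_force: [-1.2, -0.5, 1.9]
tool_pos: [0.6362, -0.0775, 0.1687]
contact_force: [0.3, -0.0, -0.5]
```

```bash
echo '[[0.015,0,0,0.001,0],[0.015,0,0,0.002,0],[0.015,0,0,0.002,0]]' > rows.txt && python3 jog.py rows.txt| egrep 'pos|contact';echo '[[0.015,0,0,-0.008,0],[0.015,-0.02,0,-0.01,0],[0.015,-0.052,0,-0.01,0],[0.015,-0.052,0,-0.006,0],[0.015,-0.052,0,-0.002,0],[0.015,-0.052,0,0,0],[0.015,-0.052,0,0,0]]' > rows.txt && python3 jog.py rows.txt| egrep 'pos|contact'
echo '[[0.015,0,0,-0.008,0],[0.015,0.02,0.02,-0.01,0],[0.015,0.026,0.026,-0.01,0],[0.015,0.026,0.026,-0.006,0],[0.015,0.026,0.026,-0.002,0],[0.015,0.026,0.026,0,0],[0.015,0.026,0.026,0,0]]' > rows.txt && python3 jog.py rows.txt| egrep 'pos|contact'
echo '[[0.015,0,0,-0.008,0],[0.015,0,-0.02,-0.01,0],[0.015,0,-0.052,-0.01,0],[0.015,0,-0.052,-0.006,0],[0.015,0,-0.052,-0.002,0],[0.015,0,-0.052,0,0],[0.015,0,-0.052,0,0]]' > rows.txt && python3 jog.py rows.txt| egrep 'pos|contact'
```

```text
tool_pos: [0.6366, -0.0777, 0.1677]
contact_force: [-0.1, 1.4, 2.0]
tool_pos: [0.6039, -0.1179, 0.1667]
contact_force: [-0.1, -0.2, -0.5]
tool_pos: [0.6397, -0.1139, 0.1662]
contact_force: [-0.3, 0.5, -1.4]
tool_pos: [0.6002, -0.0814, 0.1677]
contact_force: [-0.6, 0.4, -0.2]
```

```bash

echo '[[0.015,0,0,-0.008,0],[0.015,0.02,0.02,-0.01,0],[0.015,0.026,0.026,-0.01,0],[0.015,0.026,0.026,-0.006,0],[0.015,0.026,0.026,0,0],[0.015,0.026,0.026,0.002,0],[0.015,0.026,0.026,0.002,0]]' > rows.txt && python3 jog.py rows.txt| egrep 'pos|contact'
echo '[[0.015,0,0,-0.008,0],[0.015,-0.02,0,-0.01,0],[0.015,-0.052,0,-0.01,0],[0.015,-0.052,0,-0.006,0],[0.015,-0.052,0,-0.002,0],[0.015,-0.052,0,0,0],[0.015,-0.052,0,0,0]]' > rows.txt && python3 jog.py rows.txt| egrep 'pos|contact'
echo '[[0.015,0,0,-0.008,0],[0.015,0.02,0.02,-0.01,0],[0.015,0.026,0.026,-0.01,0],[0.015,0.026,0.026,-0.006,0],[0.015,0.026,0.026,-0.002,0],[0.015,0.026,0.026,0,0],[0.015,0.026,0.026,0,0]]' > rows.txt && python3 jog.py rows.txt| egrep 'pos|contact'
echo '[[0.015,0,0,-0.008,0],[0.015,0,-0.02,-0.01,0],[0.015,0,-0.052,-0.01,0],[0.015,0,-0.052,-0.006,0],[0.015,0,-0.052,-0.002,0],[0.015,0,-0.052,0,0],[0.015,0,-0.052,0,0]]' > rows.txt && python3 jog.py rows.txt| egrep 'pos|contact'
```

```text
tool_pos: [0.6353, -0.0776, 0.1632]
contact_force: [-0.2, 0.4, -1.9]
tool_pos: [0.6036, -0.1173, 0.1643]
contact_force: [-0.1, -0.2, -1.1]
tool_pos: [0.6393, -0.1138, 0.1636]
contact_force: [-0.9, -0.5, -1.9]
tool_pos: [0.6002, -0.0818, 0.1648]
contact_force: [0.4, 0.3, -1.8]
```

```bash
echo '[[0.015,0,0,-0.03,0],[0.015,-0.03,0.01,-0.035,0],[0.015,-0.07,0.02,-0.035,0],[0.015,-0.1,0.026,-0.035,0],[0.015,-0.1,0.026,-0.035,0],[0.015,-0.1,0.026,-0.035,0],[0.015,-0.1,0.026,-0.035,0]]' > rows.txt && python3 jog.py rows.txt|grep pos; cat > look.py <<'E'
from h import *
import sys
w=r.grab_frame('wrist');np.savez(sys.argv[1],**w);print(r.sense()['tool_pos'])
for b in brass(w):print(b,plane(w,b[0],b[1],.063,True))
for p in([.6165,-.097,.063],[.609,-.1765,.063]):print(proj(w,p,True))
E
python3 look.py v1.npz
echo '[[0.015,0,-0.03,0,0],[0.015,0,-0.06,0,0],[0.015,0,-0.06,0,0],[0.015,0,-0.06,0,0]]' > rows.txt && python3 jog.py rows.txt|grep pos;python3 look.py v2.npz
```

```text
tool_pos: [0.5577, -0.1758, 0.2]
[ 0.5578 -0.1752  0.1999]
(336.6, 162.7, 24.2, 24.4) [ 0.6092 -0.1759  0.063 ]
(282.5, 81.9, 23.6, 24.9) [ 0.6159 -0.0981  0.063 ]
(np.float64(282.22113483876655), np.float64(80.38794953041696))
(np.float64(336.90907644396015), np.float64(163.40722272789037))
tool_pos: [0.5103, -0.1358, 0.1998]
[ 0.5112 -0.1367  0.2003]
(408.5, 166.4, 21.6, 23.4) [ 0.6093 -0.1762  0.063 ]
(358.6, 85.6, 22.8, 24.4) [ 0.6145 -0.0971  0.063 ]
(np.float64(360.4722259806078), np.float64(84.09648958985939))
(np.float64(408.3827826910433), np.float64(166.9136843541291))
```

```bash
python3 - <<'E'
from h import *
a=dict(np.load('v1.npz'));b=dict(np.load('v2.npz'))
for n,p,q in(('bore0',(336.6,162.7),(408.5,166.4)),('bore1',(282.5,81.9),(358.6,85.6))):
    print(n,tri(ray(a,*p,True),ray(b,*q,True)))
# rim: bright ring; fit outer flange ellipse by polar edge search
for w,(u,v) in((a,(282.5,81.9)),(a,(336.6,162.7))):
    g=cv2.cvtColor(w['img'],cv2.COLOR_BGR2GRAY)
    pol=cv2.warpPolar(g,(60,36),(u,v),60,cv2.WARP_POLAR_LINEAR);print(pol[::3,20:50:1][:, ::2])
E
```

```text
bore0 [ 0.6091 -0.1756  0.0644]
bore1 [ 0.6163 -0.0974  0.0555]
[[ 59  45 248 199 228 225 224 220 220 213 207 232 228 227 229]
 [ 55 183  89 229 227 223 223 220 222 225 215 236 234 231 232]
 [ 63 109 221 224 227 229 227 226 224 163 224 217 230 233 233]
 [ 57  99 219 222 220 223 226 226 231 131 218 225 117 166 129]
 [ 57  54 225 226 220 222 219 222 222 217 228 227 227 191 184]
 [ 61  57 226 231 224 221 222 222 222 222 148 228 230 230 227]
 [ 55  90  58 231 223 223 218 219 211 219 221 232 223 229 230]
 [ 52 167  88 215 224 216 216 215 215 212 220 231 230 228 229]
 [ 52 146  42 230 216 217 221 221 218 212 230 230 231 228 229]
 [ 55 146  40 245 225 224 220 218 219 210 231 230 229 230 230]
 [ 50 183  42 235 225 219 219 219 217 214 228 229 224 230 229]
 [ 57  87  69 220 225 224 221 216 212 213 220 232 228 228 225]]
[[ 50 104  43 246 225 221 215 218 214 211 229 231 229 226 228]
 [ 52 103  52 185 226 222 214 218 217 209 220 231 232 230 230]
 [ 42 151  53 190 224 220 224 223 224 218 223 230 230 228 231]
 [ 46 139  38 210 114 121 121 121 118 117 130 131 128 127 117]
 [ 54 139 193 217 211 150 112 115 117 117 123 131 131 134 133]
 [ 52  58 116 228 222 223 221 231 115 120 130 128 128 136 133]
 [ 58  33 168 229 224 224 223 218 224 235 121 242 217 113 126]
 [ 60  45 163 228 225 225 223 222 222 232 116 244 233 231 233]
 [ 52  48 182 226 223 223 223 225 227 237 113 239 233 229 232]
 [ 58  39 189 228 222 223 224 228 228 230 220 234 232 231 232]
 [ 56  48  40 237 226 226 225 222 223 222 227 228 230 229 229]
 [ 55 105  79 219 222 220 218 218 222 222 212 229 233 233 228]]
```

The triangulated brass ring is at 64 mm in bore0 and 55.5 mm in bore1, so the bore1 cup has gone in about 9 mm and stays square. About 5–6 mm remain.

```bash

echo '[[0.015,0.03,0.015,0,0],[0.015,0.06,0.03,0,0],[0.015,0.095,0.045,0,0],[0.015,0.126,0.06,0,0],[0.015,0.126,0.06,0.02,0],[0.015,0.126,0.06,0.029,0],[0.015,0.126,0.06,0.033,0],[0.015,0.126,0.06,0.036,0],[0.015,0.126,0.06,0.036,0]]' > rows.txt && python3 jog.py rows.txt| egrep 'pos|contact'
echo '[[0.015,0,0,-0.008,0],[0.015,-0.02,0,-0.01,0],[0.015,-0.052,0,-0.01,0],[0.015,-0.052,0,-0.006,0],[0.015,-0.052,0,-0.002,0],[0.015,-0.052,0,0,0],[0.015,-0.052,0,0,0]]' > rows.txt && python3 jog.py rows.txt| egrep 'pos|contact'
echo '[[0.015,0,0,-0.008,0],[0.015,0.02,0.02,-0.01,0],[0.015,0.026,0.026,-0.01,0],[0.015,0.026,0.026,-0.006,0],[0.015,0.026,0.026,-0.002,0],[0.015,0.026,0.026,0,0],[0.015,0.026,0.026,0,0]]' > rows.txt && python3 jog.py rows.txt| egrep 'pos|contact'
echo '[[0.015,0,0,-0.008,0],[0.015,0,-0.02,-0.01,0],[0.015,0,-0.052,-0.01,0],[0.015,0,-0.052,-0.006,0],[0.015,0,-0.052,-0.002,0],[0.015,0,-0.052,0,0],[0.015,0,-0.052,0,0]]' > rows.txt && python3 jog.py rows.txt| egrep 'pos|contact'
```

```text
tool_pos: [0.6358, -0.078, 0.1633]
contact_force: [0.4, 0.1, -1.7]
tool_pos: [0.6038, -0.1175, 0.1639]
contact_force: [-0.7, 0.0, -1.7]
tool_pos: [0.6396, -0.1139, 0.163]
contact_force: [0.1, 0.0, -0.9]
tool_pos: [0.6001, -0.0818, 0.1637]
contact_force: [-0.5, -0.0, -1.9]
```

```bash

echo '[[0.015,0,0,-0.008,0],[0.015,0.02,0.02,-0.01,0],[0.015,0.026,0.026,-0.01,0],[0.015,0.026,0.026,-0.006,0],[0.015,0.026,0.026,0,0],[0.015,0.026,0.026,0.0015,0],[0.015,0.026,0.026,0.0015,0]]' > rows.txt && python3 jog.py rows.txt| egrep 'pos|contact'
echo '[[0.015,0,0,-0.008,0],[0.015,-0.02,0,-0.01,0],[0.015,-0.052,0,-0.01,0],[0.015,-0.052,0,-0.006,0],[0.015,-0.052,0,-0.002,0],[0.015,-0.052,0,0,0],[0.015,-0.052,0,0,0]]' > rows.txt && python3 jog.py rows.txt| egrep 'pos|contact'
echo '[[0.015,0,0,-0.008,0],[0.015,0.02,0.02,-0.01,0],[0.015,0.026,0.026,-0.01,0],[0.015,0.026,0.026,-0.006,0],[0.015,0.026,0.026,-0.002,0],[0.015,0.026,0.026,0,0],[0.015,0.026,0.026,0,0]]' > rows.txt && python3 jog.py rows.txt| egrep 'pos|contact'
echo '[[0.015,0,0,-0.008,0],[0.015,0,-0.02,-0.01,0],[0.015,0,-0.052,-0.01,0],[0.015,0,-0.052,-0.006,0],[0.015,0,-0.052,-0.002,0],[0.015,0,-0.052,0,0],[0.015,0,-0.052,0,0]]' > rows.txt && python3 jog.py rows.txt| egrep 'pos|contact'
```

```text
tool_pos: [0.6356, -0.0775, 0.1613]
contact_force: [-0.1, 0.8, -1.6]
tool_pos: [0.6037, -0.1175, 0.1622]
contact_force: [-0.6, 1.2, -2.4]
tool_pos: [0.6395, -0.1138, 0.1614]
contact_force: [-0.3, 0.8, -1.6]
tool_pos: [0.6002, -0.0818, 0.1622]
contact_force: [-0.4, 0.1, -1.9]
```

```bash

echo '[[0.015,0,0,-0.008,0],[0.015,0.02,0.02,-0.01,0],[0.015,0.026,0.026,-0.01,0],[0.015,0.026,0.026,-0.006,0],[0.015,0.026,0.026,0,0],[0.015,0.026,0.026,0.002,0],[0.015,0.026,0.026,0.002,0]]' > rows.txt && python3 jog.py rows.txt| egrep 'pos|contact'
echo '[[0.015,0,0,-0.008,0],[0.015,-0.02,0,-0.01,0],[0.015,-0.052,0,-0.01,0],[0.015,-0.052,0,-0.006,0],[0.015,-0.052,0,-0.002,0],[0.015,-0.052,0,0,0],[0.015,-0.052,0,0,0]]' > rows.txt && python3 jog.py rows.txt| egrep 'pos|contact'
echo '[[0.015,0,0,-0.008,0],[0.015,0.02,0.02,-0.01,0],[0.015,0.026,0.026,-0.01,0],[0.015,0.026,0.026,-0.006,0],[0.015,0.026,0.026,-0.002,0],[0.015,0.026,0.026,0,0],[0.015,0.026,0.026,0,0]]' > rows.txt && python3 jog.py rows.txt| egrep 'pos|contact'
echo '[[0.015,0,0,-0.008,0],[0.015,0,-0.02,-0.01,0],[0.015,0,-0.052,-0.01,0],[0.015,0,-0.052,-0.006,0],[0.015,0,-0.052,-0.002,0],[0.015,0,-0.052,0,0],[0.015,0,-0.052,0,0]]' > rows.txt && python3 jog.py rows.txt| egrep 'pos|contact'
```

```text
tool_pos: [0.6357, -0.0775, 0.1594]
contact_force: [-0.2, -0.2, -1.1]
tool_pos: [0.6038, -0.1176, 0.1603]
contact_force: [0.4, 0.3, -1.5]
tool_pos: [0.6395, -0.1138, 0.1593]
contact_force: [-0.4, 0.3, -2.0]
tool_pos: [0.6001, -0.0818, 0.1602]
contact_force: [0.1, 0.4, -1.9]
```

```bash

echo '[[0.015,0,0,-0.008,0],[0.015,0.02,0.02,-0.01,0],[0.015,0.026,0.026,-0.01,0],[0.015,0.026,0.026,-0.006,0],[0.015,0.026,0.026,0,0],[0.015,0.026,0.026,0.0015,0],[0.015,0.026,0.026,0.0015,0]]' > rows.txt && python3 jog.py rows.txt| egrep 'pos|contact'
echo '[[0.015,0,0,-0.008,0],[0.015,-0.02,0,-0.01,0],[0.015,-0.052,0,-0.01,0],[0.015,-0.052,0,-0.006,0],[0.015,-0.052,0,-0.002,0],[0.015,-0.052,0,0,0],[0.015,-0.052,0,0,0]]' > rows.txt && python3 jog.py rows.txt| egrep 'pos|contact'
echo '[[0.015,0,0,-0.008,0],[0.015,0.02,0.02,-0.01,0],[0.015,0.026,0.026,-0.01,0],[0.015,0.026,0.026,-0.006,0],[0.015,0.026,0.026,-0.002,0],[0.015,0.026,0.026,0,0],[0.015,0.026,0.026,0,0]]' > rows.txt && python3 jog.py rows.txt| egrep 'pos|contact'
echo '[[0.015,0,0,-0.008,0],[0.015,0,-0.02,-0.01,0],[0.015,0,-0.052,-0.01,0],[0.015,0,-0.052,-0.006,0],[0.015,0,-0.052,-0.002,0],[0.015,0,-0.052,0,0],[0.015,0,-0.052,0,0]]' > rows.txt && python3 jog.py rows.txt| egrep 'pos|contact'
```

```text
tool_pos: [0.6359, -0.0776, 0.1585]
contact_force: [-0.2, 0.4, -0.7]
tool_pos: [0.6036, -0.1173, 0.1583]
contact_force: [-1.2, 0.4, -2.0]
tool_pos: [0.6397, -0.1138, 0.1585]
contact_force: [0.9, -0.5, -1.2]
tool_pos: [0.6001, -0.0818, 0.1586]
contact_force: [0.1, -0.4, -2.5]
```

```bash

echo '[[0.015,0,0,-0.008,0],[0.015,0.02,0.02,-0.01,0],[0.015,0.026,0.026,-0.01,0],[0.015,0.026,0.026,-0.006,0],[0.015,0.026,0.026,0,0],[0.015,0.026,0.026,0.0015,0],[0.015,0.026,0.026,0.0015,0],[0.015,0.026,0.026,0.0015,0],[0.015,0.026,0.026,0.0015,0]]' > rows.txt && python3 jog.py rows.txt| egrep 'pos|contact'
echo '[[0.015,0,0,-0.008,0],[0.015,-0.02,0,-0.01,0],[0.015,-0.052,0,-0.01,0],[0.015,-0.052,0,-0.006,0],[0.015,-0.052,0,-0.002,0],[0.015,-0.052,0,0,0],[0.015,-0.052,0,0,0],[0.015,-0.052,0,0,0],[0.015,-0.052,0,0,0]]' > rows.txt && python3 jog.py rows.txt| egrep 'pos|contact'
echo '[[0.015,0,0,-0.008,0],[0.015,0.02,0.02,-0.01,0],[0.015,0.026,0.026,-0.01,0],[0.015,0.026,0.026,-0.006,0],[0.015,0.026,0.026,-0.002,0],[0.015,0.026,0.026,0,0],[0.015,0.026,0.026,0,0]]' > rows.txt && python3 jog.py rows.txt| egrep 'pos|contact'
echo '[[0.015,0,0,-0.008,0],[0.015,0,-0.02,-0.01,0],[0.015,0,-0.052,-0.01,0],[0.015,0,-0.052,-0.006,0],[0.015,0,-0.052,-0.002,0],[0.015,0,-0.052,0,0],[0.015,0,-0.052,0,0],[0.015,0,-0.052,0,0]]' > rows.txt && python3 jog.py rows.txt| egrep 'pos|contact'
```

```text
tool_pos: [0.6366, -0.0778, 0.1581]
contact_force: [0.9, -0.5, 2.2]
tool_pos: [0.6034, -0.1177, 0.1581]
contact_force: [-4.0, -2.1, 4.6]
tool_pos: [0.6403, -0.1136, 0.1581]
contact_force: [0.8, 0.6, 1.6]
tool_pos: [0.6002, -0.0817, 0.1581]
contact_force: [-2.3, 1.0, 3.5]
```

```bash

echo '[[0.015,0,0,-0.008,0],[0.015,0.02,0.02,-0.01,0],[0.015,0.026,0.026,-0.01,0],[0.015,0.026,0.026,-0.006,0],[0.015,0.026,0.026,0,0],[0.015,0.026,0.026,0.003,0],[0.015,0.026,0.026,0.003,0],[0.015,0.026,0.026,0.003,0]]' > rows.txt && python3 jog.py rows.txt| egrep 'pos|contact'
echo '[[0.015,0,0,-0.008,0],[0.015,-0.02,0,-0.01,0],[0.015,-0.052,0,-0.01,0],[0.015,-0.052,0,-0.006,0],[0.015,-0.052,0,-0.002,0],[0.015,-0.052,0,0,0],[0.015,-0.052,0,0,0]]' > rows.txt && python3 jog.py rows.txt| egrep 'pos|contact'
echo '[[0.015,0,0,-0.008,0],[0.015,0.02,0.02,-0.01,0],[0.015,0.026,0.026,-0.01,0],[0.015,0.026,0.026,-0.006,0],[0.015,0.026,0.026,-0.002,0],[0.015,0.026,0.026,0,0],[0.015,0.026,0.026,0,0]]' > rows.txt && python3 jog.py rows.txt| egrep 'pos|contact'
echo '[[0.015,0,0,-0.008,0],[0.015,0,-0.02,-0.01,0],[0.015,0,-0.052,-0.01,0],[0.015,0,-0.052,-0.006,0],[0.015,0,-0.052,-0.002,0],[0.015,0,-0.052,0,0],[0.015,0,-0.052,0,0]]' > rows.txt && python3 jog.py rows.txt| egrep 'pos|contact'
echo '[[0.015,0,0,-0.02,0],[0.015,-0.03,0.01,-0.04,0],[0.015,-0.07,0.02,-0.04,0],[0.015,-0.1,0.026,-0.04,0],[0.015,-0.1,0.026,-0.04,0],[0.015,-0.1,0.026,-0.04,0],[0.015,-0.1,0.026,-0.04,0]]' > rows.txt && python3 jog.py rows.txt|grep pos; python3 look.py v3.npz
echo '[[0.015,0,-0.03,0,0],[0.015,0,-0.06,0,0],[0.015,0,-0.06,0,0],[0.015,0,-0.06,0,0]]' > rows.txt && python3 jog.py rows.txt|grep pos;python3 look.py v4.npz
```

```text
tool_pos: [0.6371, -0.0778, 0.158]
contact_force: [-0.5, 0.4, 10.4]
tool_pos: [0.6026, -0.1194, 0.158]
contact_force: [-6.2, -2.6, 13.6]
tool_pos: [0.641, -0.1134, 0.1581]
contact_force: [-0.4, 0.6, 10.6]
tool_pos: [0.5979, -0.0796, 0.158]
contact_force: [-9.4, 5.0, 15.5]
tool_pos: [0.557, -0.1753, 0.1935]
[ 0.5573 -0.1748  0.1936]
(339.2, 163.5, 24.6, 25.1) [ 0.6093 -0.1758  0.063 ]
(283.9, 81.5, 23.6, 25.0) [ 0.6156 -0.0986  0.063 ]
(np.float64(283.50677692548356), np.float64(79.22067473375286))
(np.float64(339.46276937117807), np.float64(164.40980624862638))
tool_pos: [0.5101, -0.1357, 0.1939]
[ 0.511  -0.1366  0.1944]
(139.8, 174.8, 6.0, 26.3) [ 0.4282 -0.0377  0.063 ]
(411.3, 167.5, 22.4, 23.6) [ 0.6092 -0.1762  0.063 ]
(359.4, 85.5, 23.0, 24.2) [ 0.6133 -0.0969  0.063 ]
(np.float64(362.6040767817768), np.float64(83.29509198280732))
(np.float64(411.3052598019583), np.float64(167.9558839083395))
```

```bash
python3 - <<'E'
from h import *
a=dict(np.load('v3.npz'));b=dict(np.load('v4.npz'))
for n,p,q in(('bore0',(339.2,163.5),(411.3,167.5)),('bore1',(283.9,81.5),(359.4,85.5))):
    print(n,tri(ray(a,*p,True),ray(b,*q,True)))
# centre TCP for bore0 = bore1 centre TCP(.620,-.0977) + (-.0073,-.079)
go([.6127,-.1765,.182])
E
```

```text
bore0 [ 0.6091 -0.1758  0.0638]
bore1 [ 0.6163 -0.0975  0.0507]
go [0.0327 0.1043 0.0125] turn 0 j6 0.31
```

All four sides stop hard at the same height with 12–17 N, and the ring has dropped 13–14 mm, so the bore1 cup is home. Now the bore0 cup.

```bash
echo '[[0.015,0.012,0.034,0,0],[0.015,0.024,0.068,0,0],[0.015,0.033,0.102,0,0],[0.015,0.033,0.102,0.012,0],[0.015,0.033,0.102,0.012,0],[0.015,0.033,0.102,0.012,0]]' > rows.txt && python3 jog.py rows.txt|grep pos; python3 -c "
from h import *
r.grab_frame('wrist');print(r.sense()['tool_pos']);go([.611,-.175,.182])"
```

```text
tool_pos: [0.6106, -0.1759, 0.1805]
[ 0.6105 -0.1759  0.1818]
go [ 0.001  -0.0001 -0.0002] turn 0 j6 0.31
```

```bash

echo '[[0.015,0.027,0,0,0],[0.015,0.027,0,0.006,0],[0.015,0.027,0,0.01,0],[0.015,0.027,0,0.012,0],[0.015,0.027,0,0.012,0]]' > rows.txt && python3 jog.py rows.txt | egrep 'pos|contact'
echo '[[0.015,0,0,-0.008,0],[0.015,-0.02,0,-0.01,0],[0.015,-0.052,0,-0.01,0],[0.015,-0.052,0,-0.006,0],[0.015,-0.052,0,-0.002,0],[0.015,-0.052,0,0,0],[0.015,-0.052,0,0,0]]' > rows.txt && python3 jog.py rows.txt| egrep 'pos|contact'
echo '[[0.015,0,0,-0.008,0],[0.015,0.02,0.02,-0.01,0],[0.015,0.026,0.026,-0.01,0],[0.015,0.026,0.026,-0.006,0],[0.015,0.026,0.026,-0.002,0],[0.015,0.026,0.026,0,0],[0.015,0.026,0.026,0,0]]' > rows.txt && python3 jog.py rows.txt| egrep 'pos|contact'
echo '[[0.015,0,0,-0.008,0],[0.015,0,-0.02,-0.01,0],[0.015,0,-0.052,-0.01,0],[0.015,0,-0.052,-0.006,0],[0.015,0,-0.052,-0.002,0],[0.015,0,-0.052,0,0],[0.015,0,-0.052,0,0]]' > rows.txt && python3 jog.py rows.txt| egrep 'pos|contact'
```

```text
tool_pos: [0.6267, -0.1553, 0.1702]
contact_force: [0.5, -0.4, -1.1]
tool_pos: [0.595, -0.1958, 0.1708]
contact_force: [0.9, -0.8, -1.6]
tool_pos: [0.6309, -0.1916, 0.1699]
contact_force: [1.7, 0.8, -1.8]
tool_pos: [0.5912, -0.1594, 0.1704]
contact_force: [-0.9, 0.5, -1.0]
```

```bash

echo '[[0.015,0,0,-0.008,0],[0.015,0.02,0.02,-0.01,0],[0.015,0.026,0.026,-0.01,0],[0.015,0.026,0.026,-0.006,0],[0.015,0.026,0.026,0,0],[0.015,0.026,0.026,0.002,0],[0.015,0.026,0.026,0.002,0]]' > rows.txt && python3 jog.py rows.txt| egrep 'pos|contact'
echo '[[0.015,0,0,-0.008,0],[0.015,-0.02,0,-0.01,0],[0.015,-0.052,0,-0.01,0],[0.015,-0.052,0,-0.006,0],[0.015,-0.052,0,-0.002,0],[0.015,-0.052,0,0,0],[0.015,-0.052,0,0,0]]' > rows.txt && python3 jog.py rows.txt| egrep 'pos|contact'
echo '[[0.015,0,0,-0.008,0],[0.015,0.02,0.02,-0.01,0],[0.015,0.026,0.026,-0.01,0],[0.015,0.026,0.026,-0.006,0],[0.015,0.026,0.026,-0.002,0],[0.015,0.026,0.026,0,0],[0.015,0.026,0.026,0,0]]' > rows.txt && python3 jog.py rows.txt| egrep 'pos|contact'
echo '[[0.015,0,0,-0.008,0],[0.015,0,-0.02,-0.01,0],[0.015,0,-0.052,-0.01,0],[0.015,0,-0.052,-0.006,0],[0.015,0,-0.052,-0.002,0],[0.015,0,-0.052,0,0],[0.015,0,-0.052,0,0]]' > rows.txt && python3 jog.py rows.txt| egrep 'pos|contact'
```

```text
tool_pos: [0.6269, -0.1552, 0.1676]
contact_force: [-0.2, 0.8, -2.2]
tool_pos: [0.5949, -0.1958, 0.1689]
contact_force: [-0.1, -0.6, 0.4]
tool_pos: [0.6308, -0.1915, 0.1677]
contact_force: [-0.9, -0.2, -1.1]
tool_pos: [0.5913, -0.1594, 0.1685]
contact_force: [-0.1, -0.9, -1.5]
```

```bash

echo '[[0.015,0,0,-0.008,0],[0.015,0.02,0.02,-0.01,0],[0.015,0.026,0.026,-0.01,0],[0.015,0.026,0.026,-0.006,0],[0.015,0.026,0.026,0,0],[0.015,0.026,0.026,0.002,0],[0.015,0.026,0.026,0.002,0]]' > rows.txt && python3 jog.py rows.txt| egrep 'pos|contact'
echo '[[0.015,0,0,-0.008,0],[0.015,-0.02,0,-0.01,0],[0.015,-0.052,0,-0.01,0],[0.015,-0.052,0,-0.006,0],[0.015,-0.052,0,-0.002,0],[0.015,-0.052,0,0,0],[0.015,-0.052,0,0,0]]' > rows.txt && python3 jog.py rows.txt| egrep 'pos|contact'
echo '[[0.015,0,0,-0.008,0],[0.015,0.02,0.02,-0.01,0],[0.015,0.026,0.026,-0.01,0],[0.015,0.026,0.026,-0.006,0],[0.015,0.026,0.026,-0.002,0],[0.015,0.026,0.026,0,0],[0.015,0.026,0.026,0,0]]' > rows.txt && python3 jog.py rows.txt| egrep 'pos|contact'
echo '[[0.015,0,0,-0.008,0],[0.015,0,-0.02,-0.01,0],[0.015,0,-0.052,-0.01,0],[0.015,0,-0.052,-0.006,0],[0.015,0,-0.052,-0.002,0],[0.015,0,-0.052,0,0],[0.015,0,-0.052,0,0]]' > rows.txt && python3 jog.py rows.txt| egrep 'pos|contact'
```

```text
tool_pos: [0.6266, -0.1552, 0.1651]
contact_force: [-1.0, -1.0, -2.0]
tool_pos: [0.595, -0.1954, 0.1665]
contact_force: [-0.6, 0.6, -1.6]
tool_pos: [0.6306, -0.1915, 0.1654]
contact_force: [-0.8, -1.3, -1.4]
tool_pos: [0.5913, -0.1596, 0.1663]
contact_force: [0.3, 0.6, -2.5]
```

```bash

echo '[[0.015,0,0,-0.008,0],[0.015,0.02,0.02,-0.01,0],[0.015,0.026,0.026,-0.01,0],[0.015,0.026,0.026,-0.006,0],[0.015,0.026,0.026,0,0],[0.015,0.026,0.026,0.002,0],[0.015,0.026,0.026,0.002,0]]' > rows.txt && python3 jog.py rows.txt| egrep 'pos|contact'
echo '[[0.015,0,0,-0.008,0],[0.015,-0.02,0,-0.01,0],[0.015,-0.052,0,-0.01,0],[0.015,-0.052,0,-0.006,0],[0.015,-0.052,0,-0.002,0],[0.015,-0.052,0,0,0],[0.015,-0.052,0,0,0]]' > rows.txt && python3 jog.py rows.txt| egrep 'pos|contact'
echo '[[0.015,0,0,-0.008,0],[0.015,0.02,0.02,-0.01,0],[0.015,0.026,0.026,-0.01,0],[0.015,0.026,0.026,-0.006,0],[0.015,0.026,0.026,-0.002,0],[0.015,0.026,0.026,0,0],[0.015,0.026,0.026,0,0]]' > rows.txt && python3 jog.py rows.txt| egrep 'pos|contact'
echo '[[0.015,0,0,-0.008,0],[0.015,0,-0.02,-0.01,0],[0.015,0,-0.052,-0.01,0],[0.015,0,-0.052,-0.006,0],[0.015,0,-0.052,-0.002,0],[0.015,0,-0.052,0,0],[0.015,0,-0.052,0,0]]' > rows.txt && python3 jog.py rows.txt| egrep 'pos|contact'
```

```text
tool_pos: [0.6268, -0.1551, 0.1633]
contact_force: [0.4, -0.1, -1.5]
tool_pos: [0.5948, -0.1953, 0.1642]
contact_force: [0.7, 0.3, -0.8]
tool_pos: [0.6306, -0.1915, 0.1634]
contact_force: [-0.6, -0.1, -0.2]
tool_pos: [0.5913, -0.1596, 0.1643]
contact_force: [-0.4, 0.5, -1.7]
```

```bash

echo '[[0.015,0,0,-0.008,0],[0.015,0.02,0.02,-0.01,0],[0.015,0.026,0.026,-0.01,0],[0.015,0.026,0.026,-0.006,0],[0.015,0.026,0.026,0,0],[0.015,0.026,0.026,0.002,0],[0.015,0.026,0.026,0.002,0]]' > rows.txt && python3 jog.py rows.txt| egrep 'pos|contact'
echo '[[0.015,0,0,-0.008,0],[0.015,-0.02,0,-0.01,0],[0.015,-0.052,0,-0.01,0],[0.015,-0.052,0,-0.006,0],[0.015,-0.052,0,-0.002,0],[0.015,-0.052,0,0,0],[0.015,-0.052,0,0,0]]' > rows.txt && python3 jog.py rows.txt| egrep 'pos|contact'
echo '[[0.015,0,0,-0.008,0],[0.015,0.02,0.02,-0.01,0],[0.015,0.026,0.026,-0.01,0],[0.015,0.026,0.026,-0.006,0],[0.015,0.026,0.026,-0.002,0],[0.015,0.026,0.026,0,0],[0.015,0.026,0.026,0,0]]' > rows.txt && python3 jog.py rows.txt| egrep 'pos|contact'
echo '[[0.015,0,0,-0.008,0],[0.015,0,-0.02,-0.01,0],[0.015,0,-0.052,-0.01,0],[0.015,0,-0.052,-0.006,0],[0.015,0,-0.052,-0.002,0],[0.015,0,-0.052,0,0],[0.015,0,-0.052,0,0]]' > rows.txt && python3 jog.py rows.txt| egrep 'pos|contact'
```

```text
tool_pos: [0.6268, -0.1551, 0.1615]
contact_force: [-0.7, 0.2, -1.0]
tool_pos: [0.5948, -0.1953, 0.1622]
contact_force: [0.6, 0.4, -0.9]
tool_pos: [0.6306, -0.1915, 0.1614]
contact_force: [-0.6, 0.3, -1.4]
tool_pos: [0.5913, -0.1596, 0.1623]
contact_force: [0.1, -0.5, -1.9]
```

```bash

echo '[[0.015,0,0,-0.008,0],[0.015,0.02,0.02,-0.01,0],[0.015,0.026,0.026,-0.01,0],[0.015,0.026,0.026,-0.006,0],[0.015,0.026,0.026,0,0],[0.015,0.026,0.026,0.002,0],[0.015,0.026,0.026,0.002,0]]' > rows.txt && python3 jog.py rows.txt| egrep 'pos|contact'
echo '[[0.015,0,0,-0.008,0],[0.015,-0.02,0,-0.01,0],[0.015,-0.052,0,-0.01,0],[0.015,-0.052,0,-0.006,0],[0.015,-0.052,0,-0.002,0],[0.015,-0.052,0,0,0],[0.015,-0.052,0,0,0]]' > rows.txt && python3 jog.py rows.txt| egrep 'pos|contact'
echo '[[0.015,0,0,-0.008,0],[0.015,0.02,0.02,-0.01,0],[0.015,0.026,0.026,-0.01,0],[0.015,0.026,0.026,-0.006,0],[0.015,0.026,0.026,-0.002,0],[0.015,0.026,0.026,0,0],[0.015,0.026,0.026,0,0]]' > rows.txt && python3 jog.py rows.txt| egrep 'pos|contact'
echo '[[0.015,0,0,-0.008,0],[0.015,0,-0.02,-0.01,0],[0.015,0,-0.052,-0.01,0],[0.015,0,-0.052,-0.006,0],[0.015,0,-0.052,-0.002,0],[0.015,0,-0.052,0,0],[0.015,0,-0.052,0,0]]' > rows.txt && python3 jog.py rows.txt| egrep 'pos|contact'
```

```text
tool_pos: [0.6268, -0.1551, 0.1594]
contact_force: [-0.5, -0.2, -0.6]
tool_pos: [0.5948, -0.1953, 0.1602]
contact_force: [-1.7, 0.6, -1.3]
tool_pos: [0.6306, -0.1915, 0.1594]
contact_force: [0.8, 0.4, -2.7]
tool_pos: [0.5913, -0.1595, 0.1603]
contact_force: [1.2, 0.0, -1.5]
```

```bash

echo '[[0.015,0,0,-0.008,0],[0.015,0.02,0.02,-0.01,0],[0.015,0.026,0.026,-0.01,0],[0.015,0.026,0.026,-0.006,0],[0.015,0.026,0.026,0,0],[0.015,0.026,0.026,0.002,0],[0.015,0.026,0.026,0.002,0]]' > rows.txt && python3 jog.py rows.txt| egrep 'pos|contact'
echo '[[0.015,0,0,-0.008,0],[0.015,-0.02,0,-0.01,0],[0.015,-0.052,0,-0.01,0],[0.015,-0.052,0,-0.006,0],[0.015,-0.052,0,-0.002,0],[0.015,-0.052,0,0,0],[0.015,-0.052,0,0,0]]' > rows.txt && python3 jog.py rows.txt| egrep 'pos|contact'
echo '[[0.015,0,0,-0.008,0],[0.015,0.02,0.02,-0.01,0],[0.015,0.026,0.026,-0.01,0],[0.015,0.026,0.026,-0.006,0],[0.015,0.026,0.026,-0.002,0],[0.015,0.026,0.026,0,0],[0.015,0.026,0.026,0,0]]' > rows.txt && python3 jog.py rows.txt| egrep 'pos|contact'
echo '[[0.015,0,0,-0.008,0],[0.015,0,-0.02,-0.01,0],[0.015,0,-0.052,-0.01,0],[0.015,0,-0.052,-0.006,0],[0.015,0,-0.052,-0.002,0],[0.015,0,-0.052,0,0],[0.015,0,-0.052,0,0]]' > rows.txt && python3 jog.py rows.txt| egrep 'pos|contact|time'
```

```text
tool_pos: [0.6271, -0.1554, 0.1582]
contact_force: [-0.0, -0.3, -1.3]
tool_pos: [0.5949, -0.1951, 0.1583]
contact_force: [-0.2, 0.8, -1.7]
tool_pos: [0.6309, -0.1916, 0.1582]
contact_force: [0.5, -0.3, -1.3]
time: 59.82
tool_pos: [0.5913, -0.1596, 0.1584]
contact_force: [0.2, 0.4, -2.2]
```

Final firm round, then a look at the rings from two places.

```bash

echo '[[0.015,0,0,-0.008,0],[0.015,0.02,0.02,-0.01,0],[0.015,0.026,0.026,-0.01,0],[0.015,0.026,0.026,-0.006,0],[0.015,0.026,0.026,0,0],[0.015,0.026,0.026,0.002,0],[0.015,0.026,0.026,0.004,0],[0.015,0.026,0.026,0.004,0]]' > rows.txt && python3 jog.py rows.txt| egrep 'pos|contact'
echo '[[0.015,0,0,-0.008,0],[0.015,-0.02,0,-0.01,0],[0.015,-0.052,0,-0.01,0],[0.015,-0.052,0,-0.006,0],[0.015,-0.052,0,-0.002,0],[0.015,-0.052,0,0,0],[0.015,-0.052,0,0,0]]' > rows.txt && python3 jog.py rows.txt| egrep 'pos|contact'
echo '[[0.015,0,0,-0.008,0],[0.015,0.02,0.02,-0.01,0],[0.015,0.026,0.026,-0.01,0],[0.015,0.026,0.026,-0.006,0],[0.015,0.026,0.026,-0.002,0],[0.015,0.026,0.026,0,0],[0.015,0.026,0.026,0,0]]' > rows.txt && python3 jog.py rows.txt| egrep 'pos|contact'
echo '[[0.015,0,0,-0.008,0],[0.015,0,-0.02,-0.01,0],[0.015,0,-0.052,-0.01,0],[0.015,0,-0.052,-0.006,0],[0.015,0,-0.052,-0.002,0],[0.015,0,-0.052,0,0],[0.015,0,-0.052,0,0]]' > rows.txt && python3 jog.py rows.txt| egrep 'pos|contact'
echo '[[0.015,0,0,-0.02,0],[0.015,-0.03,0.01,-0.05,0],[0.015,-0.05,0.02,-0.05,0],[0.015,-0.06,0.0,-0.05,0],[0.015,-0.06,-0.03,-0.05,0],[0.015,-0.06,-0.03,-0.05,0],[0.015,-0.06,-0.03,-0.05,0]]' > rows.txt && python3 jog.py rows.txt|grep pos; python3 look.py v5.npz
echo '[[0.015,0.01,-0.03,0,0],[0.015,0.02,-0.06,0,0],[0.015,0.02,-0.06,0,0],[0.015,0.02,-0.06,0,0]]' > rows.txt && python3 jog.py rows.txt|grep pos;python3 look.py v6.npz
```

```text
tool_pos: [0.6281, -0.1555, 0.158]
contact_force: [-1.0, 1.3, 9.6]
tool_pos: [0.5937, -0.1972, 0.158]
contact_force: [-6.3, -2.2, 12.2]
tool_pos: [0.6321, -0.1911, 0.158]
contact_force: [-0.7, 1.4, 11.3]
tool_pos: [0.5891, -0.1574, 0.158]
contact_force: [-7.1, 5.2, 14.2]
tool_pos: [0.5287, -0.1864, 0.2033]
[ 0.5297 -0.1869  0.2039]
(353.6, 130.8, 23.0, 23.2) [ 0.6071 -0.1749  0.063 ]
(302.8, 52.6, 22.3, 24.1) [ 0.6145 -0.0996  0.063 ]
(np.float64(302.72551609706215), np.float64(48.762853701730876))
(np.float64(356.608296173713), np.float64(130.96630854394144))
tool_pos: [0.4963, -0.133, 0.2046]
[ 0.4968 -0.1337  0.2047]
(414.1, 157.6, 19.9, 21.5) [ 0.6051 -0.1722  0.063 ]
(370.2, 80.0, 21.4, 23.4) [ 0.6127 -0.0967  0.063 ]
(np.float64(373.8957996673799), np.float64(77.6615367067468))
(np.float64(420.009764116476), np.float64(158.8444541317533))
```

```bash
python3 - <<'E'
from h import *
a=dict(np.load('v5.npz'));b=dict(np.load('v6.npz'))
for n,p,q in(('bore0',(353.6,130.8),(414.1,157.6)),('bore1',(302.8,52.6),(370.2,80))):
    print(n,tri(ray(a,*p,True),ray(b,*q,True)))
s=r.sense();print(R.from_quat(s['eef_rot']).as_matrix())
go([.4315,-.0025,.2],-.68)
# holder top-face seen now
w=r.grab_frame('wrist');hs=cv2.cvtColor(w['img'],cv2.COLOR_BGR2HSV)
m=cv2.inRange(hs,(5,120,60),(16,255,255));c=max(cv2.findContours(m,0,2)[0],key=cv2.contourArea);print(cv2.approxPolyDP(c,3,True)[:,0])
E
```

```text
bore0 [ 0.6089 -0.1773  0.0483]
bore1 [ 0.6169 -0.0977  0.0481]
[[ 0.6284  0.7779  0.0013]
 [ 0.7779 -0.6284 -0.0011]
 [ 0.      0.0017 -1.    ]]
go [ 0.061  -0.1332  0.0045] turn 0.0 j6 0.31
[[160  79]
 [ 99 117]
 [129 183]
 [192 151]
 [188 137]
 [194 149]
 [198 144]
 [202 146]
 [180  97]
 [173  91]
 [177  88]]
```

Both rings are now at 48 mm (home is 49), equal and square. I'm taking the drift back.

```bash
echo '[[0.015,0.015,-0.033,0,0],[0.015,0.03,-0.066,0,0],[0.015,0.045,-0.1,0,0],[0.015,0.061,-0.133,0,0],[0.015,0.061,-0.133,0,0],[0.015,0.061,-0.133,0,0],[0.015,0.061,-0.133,0,0]]' > rows.txt && python3 jog.py rows.txt|grep pos; python3 - <<'E'
from h import *
w=r.grab_frame('wrist');print(r.sense()['tool_pos']);go([.4315,-.0022,.155],-.68)
hs=cv2.cvtColor(w['img'],cv2.COLOR_BGR2HSV)
m=cv2.inRange(hs,(5,120,60),(16,255,255));c=max(cv2.findContours(m,0,2)[0],key=cv2.contourArea);print(cv2.approxPolyDP(c,3,True)[:,0])
print([np.round(proj(w,[.431+.0523*np.cos(t),-.0032+.0523*np.sin(t),.045],True)) for t in np.radians([30,120,210,300])])
E
```

```text
tool_pos: [0.432, -0.0032, 0.2048]
[ 0.432  -0.0035  0.2047]
go [ 0.0007 -0.0012  0.0497] turn -0.002 j6 0.54
[[305 140]
 [242 166]
 [232 175]
 [261 236]
 [265 227]
 [271 227]
 [272 213]
 [281 203]
 [296 204]
 [302 227]
 [338 215]]
[array([308., 141.]), array([231., 175.]), array([266., 246.]), array([339., 215.])]
```

```bash
python3 - <<'E'
from h import *
w=r.grab_frame('wrist');t=plane(w,288,203,.1027,True);print(t,t-.01*np.array([.628,.778,0]))
E
echo '[[0.015,0.0005,-0.001,0.03,0],[0.015,0.0005,-0.001,0.05,0],[0.015,0.0005,-0.001,0.055,0],[0.015,0.0005,-0.001,0.055,0],[0.015,0.0005,-0.001,0.055,0]]' > rows.txt && python3 jog.py rows.txt|egrep 'pos|cont'
```

```text
[0.4373 0.0022 0.1027] [ 0.431  -0.0056  0.1027]
tool_pos: [0.4312, -0.0021, 0.15]
contact_force: [0.5, 0.3, -1.2]
```

```bash
echo '[[0.015,0,0,0.003,0],[0.015,0,0,0.006,0],[0.015,0,0,0.008,0],[0.015,0,0,0.008,0]]' > rows.txt && python3 jog.py rows.txt|egrep 'pos|cont'
```

```text
tool_pos: [0.4303, -0.0014, 0.1412]
contact_force: [-0.3, 0.4, -1.2]
```

Tip is inside the hole without resistance.

```bash
echo '[[0.015,0,0,0.006,0],[0.015,0,0,0.012,0],[0.015,0,0,0.018,0],[0.015,0,0,0.022,0],[0.015,0,0,0.024,0],[0.015,0,0,0.026,0],[0.015,0,0,0.026,0]]' > rows.txt && python3 jog.py rows.txt|egrep 'pos|cont'
```

```text
tool_pos: [0.4302, -0.0013, 0.1149]
contact_force: [0.3, -0.3, -1.5]
```

```bash
echo '[[0.015,0,0,0.002,0],[0.015,0,0,0.003,0],[0.015,0,0,0.003,0]]' > rows.txt && python3 jog.py rows.txt|egrep 'pos|cont'; echo '[[0.06,0,0,0,0],[0.06,0,0,0,0],[0.06,0,0,0,0],[0.06,0,0,0,0],[0.06,0,0,-0.03,0],[0.06,0,0,-0.07,0],[0.06,0,0,-0.11,0],[0.06,0,0,-0.11,0],[0.06,0,0,-0.11,0]]' > rows.txt && python3 jog.py rows.txt; python3 - <<'E'
from h import *
w=r.grab_frame('wrist');np.savez('w10.npz',**w)
hs=cv2.cvtColor(w['img'],cv2.COLOR_BGR2HSV);p=r.sense()['tool_pos'];print(p)
m=cv2.inRange(hs,(0,0,110),(179,60,255))
# handle top outline vs prediction
for t in np.radians([6,96,186,276]):print(np.round(proj(w,[.431+.0184*np.cos(t),-.003+.0184*np.sin(t),.14],True)))
go([.6,-.305,.2],-.095)
T=r.grab_frame('top');S=r.grab_frame('scene')
for n,f in(('T',T),('S',S)):
    u,v=proj(f,[.431,-.003,.14]);print(n,u,v,f['img'][int(v)-4:int(v)+5,int(u)-4:int(u)+5].max(2))
E
```

```text
tool_pos: [0.4304, -0.0014, 0.1123]
contact_force: [-0.1, -0.2, -1.0]
time: 66.32
tool_pos: [0.4322, -0.0016, 0.226]
eef_rot: [0.903, 0.431, 0.003, 0.002]
contact_force: [-1.2, -0.3, -1.5]
gripper_width: 0.0599
grasp_force: 0.0
[ 0.431  -0.0015  0.2235]
[306. 205.]
[267. 205.]
[268. 241.]
[305. 241.]
go [-0.1296  0.3223  0.0241] turn -0.585 j6 0.55
T 271.66605313192576 253.13247381226063 [[79 83 82 78 82 81 83 83 78]
 [73 81 75 78 76 82 76 77 77]
 [72 78 72 76 77 76 75 75 74]
 [69 69 71 76 72 73 75 77 71]
 [74 71 72 73 72 68 68 72 69]
 [66 64 60 66 66 66 67 69 70]
 [57 64 59 61 61 63 61 62 64]
 [56 60 60 60 65 58 66 63 63]
 [45 56 51 58 55 52 57 60 53]]
S 239.18830495656502 162.57049154982468 [[ 71  67  58  98 150 143 136 129 124]
 [ 76 101 113 122 135 132 137 139 128]
 [103 142 136 130 130 132 128 131 123]
 [ 97 137 131 130 131 130 127 130 125]
 [ 99 137 126 131 130 126 128 127 126]
 [110 129 133 126 132 133 131 132 128]
 [ 85 107 135 131 130 136 133 130 130]
 [ 83  90 112 139 145 137 138 135 134]
 [ 87  85  84  74  77  71  71  68  74]]
```

```bash
python3 - <<'E'
from h import *
a=cv2.imread('pics/scene0.png').astype(int);b=r.grab_frame('scene')['img'].astype(int)
d=abs(a-b).max(2)[155:210,220:265];print('drift/holder diff px>40:',(d>40).sum(),d.size)
go([.6024,-.2468,.17],-.095)
E
```

```text
drift/holder diff px>40: 616 2475
go [-0.082   0.289   0.0499] turn -0.585 j6 0.55
```

```bash
echo '[[0.06,-0.01,0.036,0,-0.08],[0.06,-0.02,0.072,0,-0.16],[0.06,-0.03,0.108,0,-0.24],[0.06,-0.04,0.145,0.01,-0.32],[0.06,-0.05,0.18,0.02,-0.4],[0.06,-0.06,0.215,0.03,-0.48],[0.06,-0.07,0.25,0.04,-0.56],[0.06,-0.082,0.289,0.05,-0.585],[0.06,-0.082,0.289,0.05,-0.585],[0.06,-0.082,0.289,0.05,-0.585],[0.06,-0.082,0.289,0.05,-0.585],[0.06,-0.082,0.289,0.05,-0.585]]' > rows.txt && python3 jog.py rows.txt|grep pos; python3 - <<'E'
from h import *
w=r.grab_frame('wrist');a=cv2.imread('pics/scene0.png').astype(int);b=r.grab_frame('scene')['img'].astype(int)
d=abs(a-b).max(2)[155:210,220:265];print('diff',(d>40).sum())
print(r.sense()['tool_pos']);go([.6024,-.2468,.082],-.095)
print('knob pred',proj(w,[.6024,-.2468,.096],True))
m=cv2.inRange(w['img'],(0,0,0),(45,45,45));u,v=map(int,proj(w,[.6024,-.2468,.096],True));print(m[v-24:v+24:3,u-36:u+37:3]//255)
E
```

```text
tool_pos: [0.6031, -0.2458, 0.1728]
diff 583
[ 0.6034 -0.2458  0.1741]
go [-0.0011 -0.0011  0.0921] turn 0.001 j6 -0.38
knob pred (np.float64(286.5890915348501), np.float64(226.81139809663685))
[[0 0 0 0 0 0 0 0 0 1 1 1 1 1 1 1 0 0 0 0 0 0 0 0 0]
 [0 0 0 0 0 0 0 0 1 1 1 1 1 1 1 1 1 0 0 0 0 0 0 0 0]
 [0 0 0 0 0 0 0 0 1 1 1 1 1 1 1 1 1 1 0 0 0 0 0 0 0]
 [0 0 0 0 0 0 0 0 1 1 1 1 1 1 1 1 1 1 0 0 0 0 0 0 0]
 [0 0 0 0 0 0 0 1 1 1 1 1 1 1 1 1 1 1 0 0 0 0 0 0 0]
 [0 0 0 0 0 0 0 1 1 1 1 1 1 1 1 1 1 1 0 0 0 0 0 0 0]
 [0 0 0 0 0 0 0 1 1 1 1 1 1 1 1 1 1 1 0 0 0 0 0 0 0]
 [0 0 0 0 0 0 0 1 1 1 1 1 1 1 1 1 1 1 1 0 0 0 0 0 0]
 [0 0 0 0 0 0 0 1 1 1 1 1 1 1 1 1 1 1 1 0 0 0 0 0 0]
 [0 0 0 0 0 0 0 1 1 1 1 1 1 1 1 1 1 1 0 0 0 0 0 0 0]
 [0 0 0 0 0 0 0 1 1 1 1 1 1 1 1 1 1 1 0 0 0 0 0 0 0]
 [0 0 0 0 0 0 0 0 1 1 1 1 1 1 1 1 1 0 0 0 0 0 0 0 0]
 [0 0 0 0 0 0 0 0 0 1 1 1 1 1 1 1 0 0 0 0 0 0 0 0 0]
 [0 0 0 0 0 0 0 0 0 0 0 1 1 1 0 0 0 0 0 0 0 0 0 0 0]
 [0 0 0 0 0 0 0 0 0 0 0 0 0 0 0 0 0 0 0 0 0 0 0 0 0]
 [0 0 0 0 0 0 0 0 0 0 0 0 0 0 0 0 0 0 0 0 0 0 0 0 0]]
```

```bash
echo '[[0.06,-0.001,-0.001,0.03,0],[0.06,-0.001,-0.001,0.06,0],[0.06,-0.001,-0.001,0.085,0],[0.06,-0.001,-0.001,0.092,0],[0.06,-0.001,-0.001,0.092,0],[0.018,-0.001,-0.001,0.092,0],[0.018,-0.001,-0.001,0.092,0],[0.018,-0.001,-0.001,0.092,0],[0.018,-0.001,-0.001,0.092,0],[0.018,-0.001,-0.001,0.092,0]]' > rows.txt && python3 jog.py rows.txt; echo '[[0.018,0.01,0,0,0],[0.018,0.03,0,0,0],[0.018,0.05,0,0,0],[0.018,0.07,0,0,0],[0.018,0.09,0,0,0],[0.018,0.11,0,0,0],[0.018,0.13,0,0,0],[0.018,0.145,0,0,0],[0.018,0.155,0,0,0],[0.018,0.16,0,0,0],[0.018,0.16,0,0,0]]' > rows.txt && python3 jog.py rows.txt
```

```text
time: 68.45
tool_pos: [0.6031, -0.2483, 0.0838]
eef_rot: [0.74, 0.673, 0.0, 0.002]
contact_force: [-3.2, 1.1, 6.6]
gripper_width: 0.0225
grasp_force: 58.9
time: 69.37
tool_pos: [0.6183, -0.0884, 0.0838]
eef_rot: [0.74, 0.673, 0.0, 0.001]
contact_force: [-3.9, 1.0, 6.6]
gripper_width: 0.0226
grasp_force: 59.3
```

```bash
echo '[[0.018,0.01,0,0,0],[0.018,0.025,0,0,0],[0.018,0.04,0,0,0],[0.018,0.055,0,0,0],[0.018,0.065,0,0,0],[0.018,0.07,0,0,0],[0.018,0.07,0,0,0]]' > rows.txt && python3 jog.py rows.txt|egrep 'pos|cont'; echo '[[0.018,0.003,0,0,0],[0.018,0.006,0,0,0],[0.018,0.009,0,0,0],[0.018,0.009,0,0,0]]' > rows.txt && python3 jog.py rows.txt|egrep 'pos|cont'
```

```text
tool_pos: [0.6249, -0.0186, 0.0838]
contact_force: [-3.6, -0.2, 7.6]
tool_pos: [0.6256, -0.0112, 0.0838]
contact_force: [-4.5, -2.6, 7.4]
```

```bash
echo '[[0.018,0.003,0,0,0],[0.018,0.005,0,0,0],[0.018,0.007,0,0,0],[0.018,0.007,0,0,0]]' > rows.txt && python3 jog.py rows.txt|egrep 'pos|cont'
```

```text
tool_pos: [0.6258, -0.0093, 0.0839]
contact_force: [-6.6, -14.6, 8.0]
```

```bash
echo '[[0.06,-0.005,0,0,0],[0.06,-0.005,0,0,0],[0.06,-0.005,0,0,0],[0.06,-0.005,0,0,0],[0.06,-0.005,0,-0.03,0],[0.06,-0.005,0,-0.056,0],[0.06,-0.03,-0.02,-0.07,0],[0.06,-0.06,-0.04,-0.09,0],[0.06,-0.09,-0.06,-0.1,0],[0.06,-0.12,-0.08,-0.11,0],[0.06,-0.15,-0.08,-0.12,0],[0.06,-0.18,-0.08,-0.12,0]]' > rows.txt && python3 jog.py rows.txt; echo '[[0.06,-0.02,-0.03,0,0],[0.06,-0.04,-0.06,0,0],[0.06,-0.04,-0.06,0,0],[0.06,-0.04,-0.06,0,0]]' > rows.txt && python3 jog.py rows.txt|grep pos; python3 look.py v7.npz
```

```text
time: 71.62
tool_pos: [0.5293, -0.1753, 0.2036]
eef_rot: [0.74, 0.673, 0.001, 0.002]
contact_force: [0.9, -0.0, -0.2]
gripper_width: 0.0602
grasp_force: 0.0
tool_pos: [0.4649, -0.2089, 0.2005]
[ 0.4658 -0.2084  0.2007]
(np.float64(450.3238188380365), np.float64(60.14171888631091))
(np.float64(448.1160406144646), np.float64(150.59999090816063))
```

```bash
python3 - <<'E'
from h import *
a=cv2.imread('pics/scene0.png');b=r.grab_frame('scene')['img'];t=cv2.imread('pics/top0.png');u=r.grab_frame('top')['img']
for n,f,y0,y1,x0,x1 in(('s',a,150,185,222,262),('s',b,150,185,222,262),('t',t,242,270,255,290),('t',u,242,270,255,290)):
    h=cv2.cvtColor(f[y0:y1,x0:x1],cv2.COLOR_BGR2HSV);m=cv2.inRange(h,(0,0,150),(179,70,255));p=cv2.findNonZero(m)
    print(n,None if p is None else (len(p),p[:,0].mean(0)+[x0,y0],cv2.boundingRect(p)))
go([.47,.06,.21],-.095)
E
```

```text
s (75, array([239.1333, 163.16  ]), (1, 5, 30, 26))
s (278, array([237.7086, 163.3094]), (0, 0, 40, 35))
t (77, array([271.3766, 253.3377]), (1, 0, 33, 28))
t (192, array([270.2135, 253.9271]), (0, 0, 35, 28))
go [ 0.267  -0.0217 -0.0093] turn 0.001 j6 -0.44
```

```bash
echo '[[0.06,0.04,-0.003,-0.01,0],[0.06,0.08,-0.006,-0.01,0],[0.06,0.12,-0.01,-0.01,0],[0.06,0.16,-0.014,-0.01,0],[0.06,0.2,-0.018,-0.01,0],[0.06,0.235,-0.02,-0.01,0],[0.06,0.267,-0.022,-0.01,0],[0.06,0.267,-0.022,-0.01,0],[0.06,0.267,-0.022,-0.01,0],[0.06,0.267,-0.022,-0.01,0]]' > rows.txt && python3 jog.py rows.txt|grep pos; cat > look2.py <<'E'
from h import *
import sys
w=r.grab_frame('wrist');np.savez(sys.argv[1],**w);print(r.sense()['tool_pos'])
for b in brass(w):print(b)
for p in([.639,.1415,.049],[.6315,.0625,.049]):print(np.round(proj(w,p,True),1))
h=cv2.cvtColor(w['img'],cv2.COLOR_BGR2HSV)
uv=[proj(w,[.431+.0184*np.cos(t),-.003+.0184*np.sin(t),.14],True) for t in np.radians([6,96,186,276])];print('handle pred',np.round(uv,0).tolist())
m=cv2.inRange(h,(5,120,50),(16,255,255));c=max(cv2.findContours(m,0,2)[0],key=cv2.contourArea);print('holder',cv2.approxPolyDP(c,3,True)[:,0].tolist())
x,y=np.mean(uv,0).astype(int);print(w['img'][y-36:y+37:6,x-48:x+49:6].max(2))
E
python3 look2.py v8.npz; echo '[[0.06,-0.03,0,0,0],[0.06,-0.06,0,0,0],[0.06,-0.06,0,0,0],[0.06,-0.06,0,0,0]]' > rows.txt && python3 jog.py rows.txt|grep pos; python3 look2.py v9.npz
```

```text
tool_pos: [0.4694, 0.0599, 0.2104]
[0.4694 0.0592 0.2104]
(266.3, 230.1, 7.9, 28.6)
(452.6, 178.7, 16.8, 19.8)
(457.8, 96.6, 16.2, 19.5)
[458.   96.3]
[453. 178.]
handle pred [[267.0, 311.0], [235.0, 294.0], [218.0, 318.0], [249.0, 335.0]]
holder [[229, 207], [221, 218], [218, 244], [223, 256], [224, 286], [243, 251], [253, 246], [263, 251], [261, 264], [267, 268], [265, 293], [284, 296], [296, 239], [296, 219]]
[[ 75  83  25  25   7 115  87  92  92  93  89  90 150 185 186 185 153]
 [ 77  14   7  24  10  67  96  97  99  96  96  94 195 185 191 172 156]
 [100  16  17  13  12 158  90  92  91  93  96  98 189 193 192 172 160]
 [ 14  27   6  33  10  91  99 215  92  98  96  94 157 158 178 171 156]
 [ 26  19  20   0  13  86 223 237 233 190  94  94 154 159 158 157 161]
 [ 23  25  25   0 142 225 239 240 240 238 230 160 153 160 148 159 156]
 [ 25  28  20  15 162 239 239 239 240 240 238 128 151 150 152 153 155]
 [ 18  22  20  14 163 221 236 238 236 238 212 154 150 144 148 151 157]
 [ 12  23  18 102 159 161 159 189 238 230 145 156 160 159 151 153 145]
 [ 22  24   2  13 155 164 159 166 150 157 156
[... 877 characters left out ...]
 95  96 207 101 164 164 158 107  91 102  93 124 123 121 115]
 [175 171 173 176 112 152 167 167 164 165 155  97  80 117 123 126 111]
 [175 172 174 168  98 164 162 160 161 166 168 161  96 115 124 123 110]
 [166 182 178 169 157 167 165 162 166 171 163 135 108  88  94  94  79]
 [158 173 181 174 138 166 165 122 128 161 149 156 146 145 131  92 141]
 [147 148 143 147 153 152 117 124 126 162 128 157 149 144 148 148 152]
 [151 152 148  71  74   2 147 141 122 108 147 145 144 153 143 151 153]
 [150 152 125  72  27  23 152 151 144 145 146 148 149 152 146 154 144]
 [ 85  21  78  76  14  24 149 143 151 150 147 154 149 144 150 139 148]
 [ 30  69  73  45  14  18 165 153 154 154 150 153 146 142 147 147 149]]
```

The rings match the home prediction (z = 49 mm) within 1 px at the inspection stop. The drift handle is where an upright, seated drift should be, and nothing is being touched. Handing in.

```bash
python3 -c "
from bench import r
print(r.sense()['time']);print(r.job_done())"
```

```text
73.3667
the job is handed in; nothing more can be done
None
```

I handed the job in at 73 s: both cups (only two were present) measured fully home and square in bore0 and bore1, the carriage reached its inspection stop, and the drift looked upright in its holder; no verdict came back.

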